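# Lift the wash canister out of its hooded station

### The arm

A 6-joint arm with a two-finger parallel gripper is mounted at the origin on the work surface. World frame = base frame: x ahead of the robot, y to its left, z up, the work surface at z = 0. Lengths are in m, angles in rad, forces in N, time in s.
With the tool pointing down it reaches from about 0.375 to 0.9 m from the base axis. Payload 3.1 kg.
Tool frame: the origin (TCP) lies on the centre line of the jaws, within the pads' length; the fingertips stand robot.tip_reach ahead of it and the grasp point (between the pads) is the TCP (robot.tip_reach is the distance from the TCP to the fingertips, in m); z points along the fingers, y is the direction in which the jaws open and shut (so a half turn about z gives the same grasp; the last joint's range is limited). The gripper opens to 87 mm and grips with 3 to 60 N. Pads are 19 mm wide; open, the fingers measure 117 mm over their backs; the gripper's body (75 mm by 190 mm) begins 51 mm behind the grasp point.
Start: joints at [-1.369, 0.527, 1.433, -0, 1.181, -0.178], TCP at [0.232, -0.58, 0.242] pointing down, gripper open.
Joint ranges: [-3.08, 3.08], [-0.75, 2.2], [0.22, 2.44], [-1.43, 4.57], [0, 2.65], [-2.85, 2.85]. Speed limits (rad/s): [2.79, 2.79, 3.14, 3.14, 3.14, 3.14].

### API

Orientations are given as a unit quaternion [x, y, z, w].
In Python, from rig import telemetry, viewer, robot gives the robot as it stands. The module is installed in compiled form; this text tells all that it offers.
- The arm moves only by the tool step_arm, never from a script. Its argument "targets" is a list of rows, each an object of numbers: "dx", "dy", "dz": the shift along the tool's x, y, z in m; "rx", "ry", "rz": the turn, a rotation vector about the tool's x, y, z in degrees. In form: [{"dx": .., "dy": .., "dz": .., "rx": .., "ry": .., "rz": ..}, ...]. A call has exactly 5 rows; each row is the pose to reach, as a shift and turn from the pose measured when the call began, along the tool's axes at that moment; what a row does not reach only later rows make up. A row lasts 1/8 s, in which the tool goes at most 62.5 mm and 10.7 degrees, less where a joint would pass 70% of its speed; a pose out of reach is approached as far as the arm can. A call with a gripper value outside its range is refused whole. "gripper" is the opening, from 0 (shut) to 1 (fully open), set as the call begins (left out, the last holds). The fingers move at their own pace and stop on an object; "force" is the grip in N (left out, the last holds). Time passes only in rows, so rows that repeat a pose let the fingers close, or fill a call up. It gives the time, the measured TCP pose, the force and the opening at its end, in the units of the state.
- telemetry.get_obs(): the state, without advancing time (a new reading comes with each control period).
- viewer.camera(name): name is "scene" or "top"; returns a dict with "img" (384x512x3 uint8, blue, green, red), "depth" (384x512 float32, m along the optical axis (not along the pixel's ray), 0 where there is no reading), "K" (3x3 intrinsics, pixels), "k1" (the pictures are not rectified: a ray, as slopes to the right and down, at radius r is drawn at 1 + k1 r^2 times it, then the intrinsics apply), "R" (3x3) and "t" (3): a world point X has camera coordinates R X + t. Camera axes: x right, y down, z forward; pixel columns grow to the right and rows downward; lengths in m; the calibration is good to about 2 mm. A picture is of the moment at which its call begins.
- robot.hand_in(): hands the job in, once; it reports no verdict.
The state is a dict: "time": time; "q": joint angles; "joint_velocities": joint speeds; "joint_torque": joint torques, N m; "position": TCP position; "tool_rot": TCP orientation; "ft_force": force on the tool from outside, world axes, zero at the start; "moment": the same for the moment, N m; "grip_width": finger opening in m.
Only numpy, scipy, OpenCV 4.12 (cv2) and the standard library are available. Lean on these libraries where they do the work, as an engineer would, in place of code of your own. Each camera call takes 0.05 s, during which the arm holds its last target.

### The job

Swing the clear hood of the wash station up and back until it stays open by itself. Then raise the canister's carrying handle, lift the canister off its stand by that handle, and set it down gently, upright, on the floor of the round drip tray beside the station, whole foot inside the tray's rim. Let go, leave the hood open, and do not disturb the bottles, rack and boxes around.

Things in the scene. Friction and masses are not known exactly. Their poses are not given: they have to be found in the camera images.
- station: Fixed wash station: white plinth 230 mm (x) by 210 mm (y) and 30 mm high, origin at the centre of its underside on the bench, x axis pointing from its front (the hood's lip side, towards the robot's right) to its hinge side, z up. 12 mm from its middle towards the hinge is a grey round stand, 100 mm across, top 45 mm above the bench, with three lugs reaching 6 mm higher that keep the canister from sliding off. It is covered by the clear hood.
- hood (a joint): Hinge angle of the clear box-shaped hood (210 mm in x, 190 mm in y, 165 mm high, walls 4 mm, white edge strips, about 0.5 kg, damped hinge). 0 = shut over the canister, grows as the front swings up and back over the hinge; balance is passed at about 0.8 to 0.9 rad, beyond which it falls slowly open to its stop at 1.65 rad; below that it falls shut.
- hood_lip (a point): Middle of the lower front edge of the hood's pull lip: a white horizontal flange, 150 mm wide, 8 mm thick, standing 35 mm proud of the hood's front face at its top edge, free underneath; its underside is 187 mm above the bench when shut. Axes turn with the hood (parallel to the station's when shut).
- hood_hinge (a point): Middle of the hood's hinge line, 105 mm behind the station's origin (along its +x) and 30 mm above the bench; the hinge line runs along the station's y axis.
- canister: White round canister, 88 mm diameter, 80 mm high, flat grey cap to 86 mm, about 0.4 kg, standing loose on the stand. Origin at the centre of its underside, z up; its y axis is the pivot line of the carrying handle, which lies 85 mm above the origin, on two lugs that reach 92 mm up.
- bail (a joint): Angle of the canister's carrying handle (a steel wire bail, 110 mm wide over its ends, 60 mm from pivot line to grip bar). 0 = standing upright; positive = folded towards the canister's -x side, roughly towards the robot. It starts folded by 0.75 to 1.0 rad. Light friction at the pivots: it stays where it is put and follows a push along its own arc, but a finger that rubs straight sideways against the folded bar may jam it and tip the canister; stops at +-1.05 rad.
- bail_grip (a point): Middle of the handle's grip bar: a grey sleeve, 12 mm diameter and 56 mm long, along the canister's y axis. 145 mm above the canister's origin when upright. Axes turn with the handle.
- tray: Fixed round steel drip tray, 162 mm outside diameter, about 156 mm inside the rim, floor 4 mm and rim 14 mm above the bench, lying beside the station on the lip side, its place swapped at random with the tube rack's. Origin at the centre of its underside.
- rack: Bystander: white tube rack 80 by 160 mm, 90 mm high with tubes, beside the station, next to the tray. Origin under its centre.
- reagent: Bystander: white bottle, 60 mm diameter, 130 mm high. Origin under its centre.
- beaker: Bystander: glass beaker, 70 mm diameter, 90 mm high. Origin under its centre.
- tipbox: Bystander: grey box with clear cover, 90 by 60 mm, 70 mm high. Origin under its centre.
- jar: Bystander: amber jar, 70 mm diameter, 80 mm high. Origin under its centre.
- wash: Bystander: clear bottle, 56 mm diameter, 120 mm high. Origin under its centre.
Mind the look-alikes: they are no part of the job. There is more than one size of the tray; the one meant has the size given above.

How it is judged:
By the outcome, as a careful person would: the job done as asked, in the order asked, and still so for the second after the job is handed in, with the robot touching nothing.
It also fails if it takes over 69 s, if anything falls off the work surface, if the arm or the gripper's body presses on something with over 40 N, if the wrist force passes 120 N, or if a joint passes its speed limit or range.

## Working session

There is one attempt and no reset: what is moved stays moved. The work goes in short steps, Python scripts to look and compute and a tool call to move; the robot and the scene stay as the last step left them, time stands still between calls to the robot, and variables do not carry over. Pictures are saved under pics/ and viewed, and the job is handed in when it is done.

Besides the shell and the picture viewer there is one more tool, called after "Call:" as name(argument=value, ...) on one line, values as JSON. step_arm: Moves the arm, as the interface text tells. Its arguments: {"type":"object","properties":{"targets":{"type":"array"},"gripper":{"type":"number"},"force":{"type":"number"}},"required":["targets"]}

```bash
ls; mkdir -p pics
python3 - <<'E'
from rig import telemetry, viewer, robot
import cv2,numpy as np
o=telemetry.get_obs();print(o, robot.tip_reach)
for n in("scene","top"):
    c=viewer.camera(n);cv2.imwrite(f"pics/{n}0.png",c["img"]);np.savez(f"{n}0.npz",**c);print(n,c["K"],c["k1"],c["R"],c["t"])
E
```

```text
pics
{'time': 0.0, 'q': array([-1.36852723e+00,  5.28470851e-01,  1.43389870e+00, -3.41314597e-05,
        1.18135094e+00, -1.78490622e-01]), 'joint_velocities': array([-0.00013357,  0.00026301, -0.00085505, -0.0022474 , -0.00129057,
        0.00069   ]), 'joint_torque': array([ 1.44199970e-03, -4.40033698e+01, -1.76593995e+01,  6.32384839e-02,
        5.79607137e-02, -1.73523267e-04]), 'position': array([ 0.23215157, -0.57955224,  0.24056984]), 'tool_rot': array([ 9.81930639e-01,  1.89238177e-01, -2.84286663e-05, -1.06365211e-03]), 'ft_force': array([-0.87355385, -0.17933597,  0.12296645]), 'moment': array([ 0.02996985, -0.04153214,  0.05333449]), 'grip_width': 0.0865986080543957} 0.019
scene [[354.52886928   0.         264.55420796]
 [  0.         354.52886928 194.95043117]
 [  0.           0.           1.        ]] 0.035492216681302785 [[-0.95276259 -0.30370314 -0.00280146]
 [-0.28919337  0.90998422 -0.29714628]
 [ 0.09279354 -0.28229969 -0.95482786]] [0.60377977 0.19785039 1.23828556]
top [[395.67815907   0.         246.01104782]
 [  0.         395.67815907 189.28886894]
 [  0.           0.           1.        ]] -0.012646999495119668 [[ 0.00728243 -0.99994423  0.00764853]
 [-0.98746382 -0.00839718 -0.15762198]
 [ 0.15767741 -0.00640478 -0.9874699 ]] [0.00560845 0.65341801 1.28529631]
```

View pics/scene0.png

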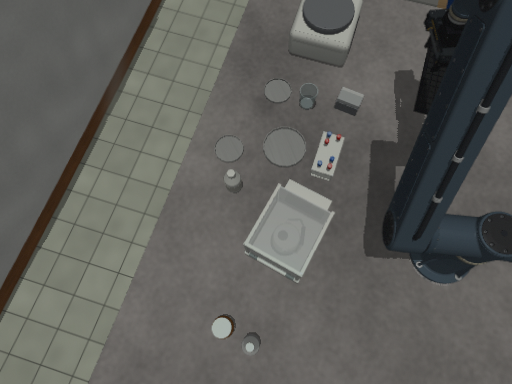

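View pics/top0.png

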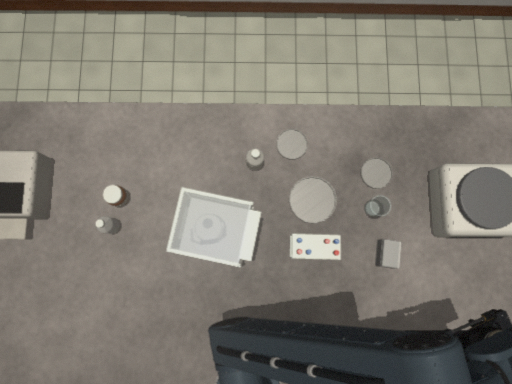

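The scene view shows the station at about (290,232) and the large tray at (285,147). The top view shows the station at (213,227) with its lip on the right at (250,235), the tray at (313,200), the rack at (315,246), and two smaller look-alike trays. I'll zoom in next.

```bash
cat > h.py <<'E'
import numpy as np,cv2
def load(n): return dict(np.load(n))
def und(c,uv):
    uv=np.atleast_2d(np.asarray(uv,float));K=c["K"]
    d=np.array([float(c["k1"]),0,0,0])
    return cv2.undistortPoints(uv.reshape(-1,1,2),K,d).reshape(-1,2)
def ray(c,uv):
    s=und(c,uv);d=np.c_[s,np.ones(len(s))]@c["R"]
    return -c["R"].T@c["t"],d
def onz(c,uv,z):
    o,d=ray(c,uv);return o+d*((z-o[2])/d[:,2])[:,None]
def proj(c,X):
    X=np.atleast_2d(np.asarray(X,float))
    return cv2.projectPoints(X,cv2.Rodrigues(c["R"])[0],c["t"],c["K"],np.array([float(c["k1"]),0,0,0.]))[0].reshape(-1,2)
def dpt(c,uv):
    uv=np.atleast_2d(uv);z=c["depth"][uv[:,1].astype(int),uv[:,0].astype(int)]
    s=und(c,uv);return (np.c_[s,np.ones(len(s))]*z[:,None]-c["t"])@c["R"]
def tri(c1,u1,c2,u2):
    o1,d1=ray(c1,u1);o2,d2=ray(c2,u2);d1=d1[0];d2=d2[0]
    a=np.linalg.lstsq(np.c_[d1,-d2],o2-o1,rcond=None)[0]
    p,q=o1+a[0]*d1,o2+a[1]*d2
    return (p+q)/2,np.linalg.norm(p-q)
def crop(c,x0,y0,x1,y1,f,name): cv2.imwrite(name,cv2.resize(c["img"][y0:y1,x0:x1],None,fx=f,fy=f,interpolation=cv2.INTER_CUBIC))
E
python3 - <<'E'
from h import *
t=load("top0.npz");s=load("scene0.npz")
crop(t,150,170,350,280,4,"pics/tc.png")
crop(s,225,120,345,285,3.6,"pics/sc.png")
E
```

```text
(no output)
```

View pics/tc.png

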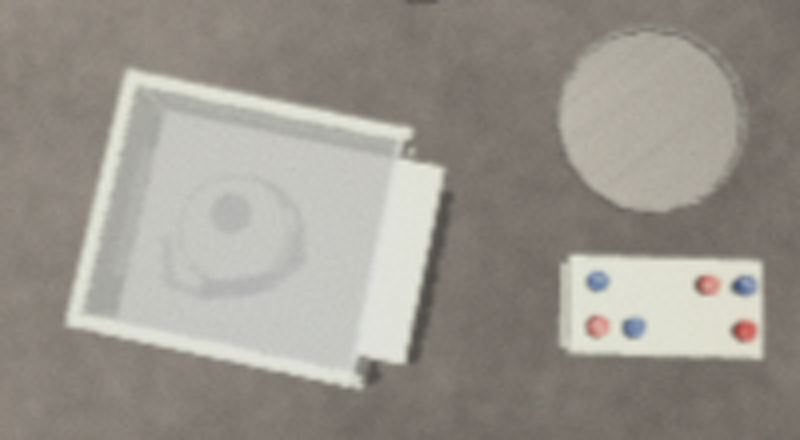

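View pics/sc.png

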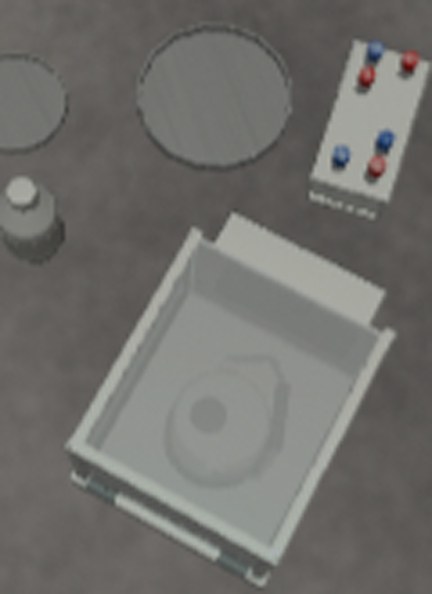

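Run:
```python
from h import *
t=load("top0.npz");s=load("scene0.npz")
T=lambda x,y:(150+(x+.5)/4-.5,170+(y+.5)/4-.5)
S=lambda x,y:(225+(x+.5)/3.6-.5,120+(y+.5)/3.6-.5)
A=onz(t,[T(445,168),T(406,362)],.195);print("top lip",A)
B=onz(s,[S(233,212),S(386,293)],.195);print("sc lip(inner?)",B)
C=onz(t,[T(128,70),T(67,325),T(362,387),T(412,128)],.195);print("hood corners",C)
for e in np.diff(C,axis=0):print(np.linalg.norm(e),np.degrees(np.arctan2(e[1],e[0])))
print(np.degrees(np.arctan2(*(A[0]-A[1])[1::-1])),np.linalg.norm(A[0]-A[1]))
# tray
print("tray t",onz(t,[T(x,y) for x,y in((558,120),(748,118),(652,25),(650,213))],.014))
print("tray s",onz(s,[S(x,y) for x,y in((138,98),(292,98),(215,24),(214,168))],.014))
print("rack",onz(t,[T(572,255),T(763,262),T(763,358),T(568,350)],.07))
print("cap dot",onz(t,[T(232,213)],.086+.045),onz(s,[S(208,414)],.131))
print(tri(t,T(232,213),s,S(208,414)))
```

```text
top lip [[ 0.56330693 -0.03319649  0.195     ]
 [ 0.42040773 -0.00482517  0.195     ]]
sc lip(inner?) [[ 0.56158402 -0.03192876  0.195     ]
 [ 0.41632105 -0.00091421  0.195     ]]
hood corners [[ 0.63543919  0.20570776  0.195     ]
 [ 0.44529765  0.24429472  0.195     ]
 [ 0.40217764  0.02723475  0.195     ]
 [ 0.59320188 -0.00841097  0.195     ]]
0.1940174146768218 168.52829374691933
0.22130152229797442 -101.23580621063164
0.19432158529991325 -10.57000520122044
-11.229517754735726 0.14568840585993945
tray t [[ 0.62439223 -0.13913589  0.014     ]
 [ 0.62749395 -0.30422663  0.014     ]
 [ 0.70892493 -0.222337    0.014     ]
 [ 0.54448055 -0.21746074  0.014     ]]
tray s [[ 0.70063694 -0.19034475  0.014     ]
 [ 0.54630268 -0.23921889  0.014     ]
 [ 0.64839714 -0.29768759  0.014     ]
 [ 0.60163295 -0.13880725  0.014     ]]
rack [[ 0.50538697 -0.14300496  0.07      ]
 [ 0.50079264 -0.2998325   0.07      ]
 [ 0.42317026 -0.29754176  0.07      ]
 [ 0.42856267 -0.13891661  0.07      ]]
cap dot [[0.53314976 0.1307412  0.131     ]] [[0.53158779 0.13262938 0.131     ]]
(array([0.53258886, 0.13139758, 0.12582355]), np.float64(0.0019137765487147256))
```

```bash
cat >> h.py <<'E'
from scipy.spatial.transform import Rotation as Ro
from scipy.spatial.transform import Slerp
EX=np.array([.194,.981,0]);EX/=np.linalg.norm(EX);EZ=np.array([0,0,1.]);EY=np.cross(EZ,EX)
LIP=np.array([.4915,-.0185,.187]);HINGE=LIP+EX*.245-EZ*.157
def toolR(tilt,yaw=None):
    "tilt deg from vertical towards EX; tool y = -EY"
    ex=EX if yaw is None else np.array([np.cos(np.radians(yaw)),np.sin(np.radians(yaw)),0])
    a=np.radians(tilt);z=np.sin(a)*ex-np.cos(a)*EZ;y=-np.cross(EZ,ex);x=np.cross(y,z)
    return Ro.from_matrix(np.c_[x,y,z])
def rows(p0,R0,poses):
    for p,R in poses:
        d=R0.inv().apply(np.asarray(p)-p0);r=np.degrees((R0.inv()*R).as_rotvec())
        print(np.round(d,4),np.round(r,1))
def now():
    from rig import telemetry
    o=telemetry.get_obs();return np.array(o["position"]),Ro.from_quat(o["tool_rot"]),o
def lin(p0,R0,p1,R1,n):
    s=Slerp([0,1],Ro.concatenate([R0,R1]))
    return [(p0+(p1-p0)*k/n,s(k/n)) for k in range(1,n+1)]
E
python3 - <<'E'
from h import *
p,R,o=now()
print(HINGE,HINGE-.105*EX)
R1=toolR(55);n=R1.apply([1,0,0]);z=R1.apply([0,0,1])
pre=LIP-.045*n-.06*z;ins=LIP-.03*n+.006*z
print(pre,ins,np.linalg.norm(pre-p))
rows(p,R,lin(p,R,pre,R1,10))
E
```

```text
[0.53903007 0.22184536 0.03      ] [0.51866004 0.11884021 0.03      ]
[ 0.47695773 -0.09203593  0.18455274] [ 0.48911527 -0.03055884  0.15898398] 0.5484486913610378
[ 0.0408 -0.0362  0.0057] [ 2.7  5.  -5.2]
[ 0.0817 -0.0723  0.0114] [  5.4  10.  -10.5]
[ 0.1225 -0.1085  0.0171] [  8.2  15.1 -15.7]
[ 0.1634 -0.1446  0.0228] [ 10.9  20.1 -21. ]
[ 0.2042 -0.1808  0.0285] [ 13.6  25.1 -26.2]
[ 0.2451 -0.2169  0.0342] [ 16.3  30.1 -31.5]
[ 0.2859 -0.2531  0.0399] [ 19.   35.1 -36.7]
[ 0.3267 -0.2893  0.0455] [ 21.8  40.1 -42. ]
[ 0.3676 -0.3254  0.0512] [ 24.5  45.2 -47.2]
[ 0.4084 -0.3616  0.0569] [ 27.2  50.2 -52.4]
```

Call:
step_arm(targets=[{"dx":0.041,"dy":-0.036,"dz":-0.002,"rx":2.7,"ry":5,"rz":-5.2},{"dx":0.082,"dy":-0.072,"dz":-0.002,"rx":5.4,"ry":10,"rz":-10.5},{"dx":0.122,"dy":-0.108,"dz":-0.002,"rx":8.2,"ry":15,"rz":-15.7},{"dx":0.163,"dy":-0.145,"dz":-0.002,"rx":10.9,"ry":20,"rz":-21},{"dx":0.204,"dy":-0.181,"dz":-0.002,"rx":13.6,"ry":25,"rz":-26.2}], gripper=0, force=20)

```text
time: 0.72
position: [0.3548, -0.3341, 0.2431]
tool_rot: [0.883, 0.4, 0.19, -0.157]
ft_force: [1.4, -0.1, -0.1]
grip_width: 0.0447
```

Run:
```python
from h import *
p,R,o=now()
print(p,o["q"],o["time"],o["grip_width"])
R1=toolR(55);n=R1.apply([1,0,0]);z=R1.apply([0,0,1])
pre=LIP-.045*n-.06*z;ins=LIP-.03*n+.006*z
rows(p,R,lin(p,R,pre,R1,6))
```

```text
[ 0.35476756 -0.33411754  0.2430902 ] [-1.20340891  0.46182903  1.67253303  0.36424974  1.37419602 -0.62122388] 0.725 0.044699965344340044
[ 0.034  -0.0087  0.0301] [ 2.3  4.2 -4.4]
[ 0.068  -0.0174  0.0602] [ 4.5  8.3 -8.7]
[ 0.102  -0.026   0.0904] [  6.8  12.5 -13.1]
[ 0.136  -0.0347  0.1205] [  9.   16.7 -17.4]
[ 0.1699 -0.0434  0.1506] [ 11.3  20.8 -21.8]
[ 0.2039 -0.0521  0.1807] [ 13.5  25.  -26.1]
```

Call:
step_arm(targets=[{"dx":0.041,"dy":-0.01,"dz":0.036,"rx":2.7,"ry":5,"rz":-5.2},{"dx":0.082,"dy":-0.021,"dz":0.072,"rx":5.4,"ry":10,"rz":-10.4},{"dx":0.122,"dy":-0.031,"dz":0.108,"rx":8.1,"ry":15,"rz":-15.7},{"dx":0.163,"dy":-0.042,"dz":0.145,"rx":10.8,"ry":20,"rz":-20.9},{"dx":0.204,"dy":-0.052,"dz":0.181,"rx":13.5,"ry":25,"rz":-26.1}])

```text
time: 1.35
position: [0.4778, -0.0908, 0.1838]
tool_rot: [0.684, 0.563, 0.358, -0.294]
ft_force: [0.5, -0.2, -0.8]
grip_width: 0.0017
```

Run:
```python
from h import *
from rig import viewer
p,R,o=now()
print(p,o["q"],o["time"],o["grip_width"],o["ft_force"])
R1=toolR(55);n=R1.apply([1,0,0]);z=R1.apply([0,0,1])
ins=LIP-.03*n+.006*z
rows(p,R,lin(p,R,ins,R1,4))
c=viewer.camera("scene");crop(c,200,100,500,300,2.6,"pics/s1.png")
```

```text
[ 0.47777272 -0.09076205  0.18377495] [-0.84682423  0.69337262  1.78490961  0.71951529  1.42643168 -1.05504451] 1.35 0.0017394775732669184 [ 0.47541445 -0.20663219 -0.76502104]
[ 0.0037 -0.0001  0.0161] [-0. -0.  0.]
[ 0.0073 -0.0003  0.0322] [-0.  -0.1  0.1]
[ 0.011  -0.0004  0.0483] [-0.  -0.1  0.1]
[ 0.0147 -0.0005  0.0644] [-0.  -0.1  0.1]
```

View pics/s1.png

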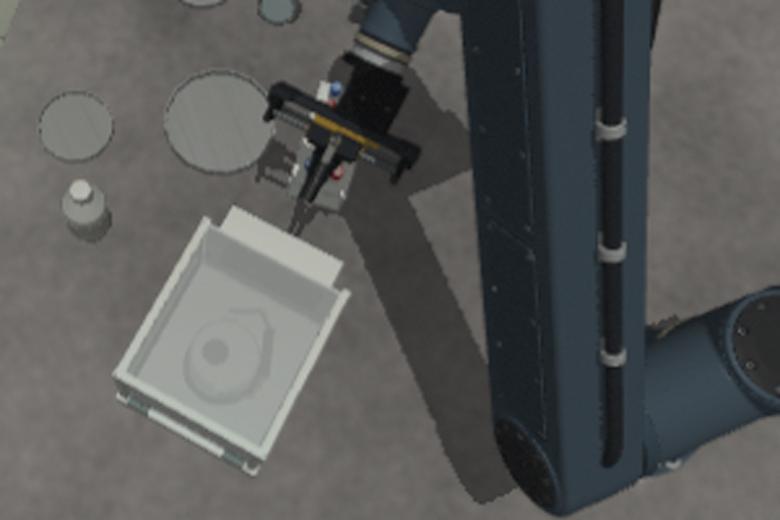

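The closed fingers are centred on the lip at about (300,225), tilted as planned. Next I insert them under it.

Call:
step_arm(targets=[{"dx":0.0,"dy":0,"dz":0.02,"rx":0,"ry":0,"rz":0},{"dx":0.003,"dy":0,"dz":0.04,"rx":0,"ry":0,"rz":0},{"dx":0.007,"dy":0,"dz":0.055,"rx":0,"ry":0,"rz":0},{"dx":0.01,"dy":0,"dz":0.064,"rx":0,"ry":0,"rz":0},{"dx":0.015,"dy":0,"dz":0.064,"rx":0,"ry":0,"rz":0}])

```text
time: 2.02
position: [0.4895, -0.0249, 0.1585]
tool_rot: [0.682, 0.564, 0.358, -0.298]
ft_force: [0.3, -0.4, 0.1]
grip_width: -0.0001
```

```bash
cat >> h.py <<'E'
def arc(p,R,k,step):
    "rigid rotation of tool about hinge"
    return [(HINGE+Ro.from_rotvec(np.radians(-step*i)*EY*-1).apply(p-HINGE) ,Ro.from_rotvec(np.radians(-step*i)*EY*-1)*R) for i in range(1,k+1)]
E
python3 - <<'E'
from h import *
p,R,o=now()
print(p,o["time"],o["ft_force"],p+R.apply([.0095,0,0])-LIP)
for i in arc(p,R,2,3):print(i[0],i[1].apply([0,0,1]))
rows(p,R,arc(p,R,5,3))
E
```

```text
[ 0.48953474 -0.02494002  0.15851744] 2.025 [ 0.30032781 -0.36927694  0.07760484] [-0.00094094 -0.00116431 -0.02064881]
[ 0.49090652 -0.01800333  0.17151422] [ 0.14696542  0.78015114 -0.60808336]
[ 0.49240838 -0.01040887  0.18412312] [ 0.14058037  0.74786387 -0.64879642]
[ 0.0147  0.     -0.0015] [ 0. -3.  0.]
[ 0.0295  0.     -0.0023] [ 0. -6.  0.]
[ 0.0443  0.0001 -0.0022] [ 0.  -9.   0.1]
[ 0.0591  0.0001 -0.0014] [  0.  -12.    0.1]
[0.0738 0.0001 0.0001] [  0.  -15.    0.1]
```

Call:
step_arm(targets=[{"dx":0.012,"dy":0,"dz":-0.001,"rx":0,"ry":-2.5,"rz":0},{"dx":0.022,"dy":0,"dz":-0.002,"rx":0,"ry":-4.5,"rz":0},{"dx":0.034,"dy":0,"dz":-0.002,"rx":0,"ry":-7,"rz":0},{"dx":0.047,"dy":0,"dz":-0.002,"rx":0,"ry":-9.5,"rz":0},{"dx":0.06,"dy":0,"dz":-0.001,"rx":0,"ry":-12,"rz":0}])

```text
time: 2.65
position: [0.4963, 0.0068, 0.2092]
tool_rot: [0.716, 0.592, 0.284, -0.235]
ft_force: [-0.0, -0.9, -1.8]
grip_width: 0.0002
```

Run:
```python
from h import *
from rig import viewer
p,R,o=now()
print(p,o["time"],o["ft_force"],o["moment"])
rows(p,R,arc(p,R,5,3))
c=viewer.camera("scene");crop(c,200,100,500,300,2.6,"pics/s2.png")
```

```text
[0.49629426 0.00683094 0.20924025] 2.65 [-0.01460185 -0.86228    -1.76048397] [-0.76271406  0.07347833 -0.00878911]
[ 0.0147  0.0001 -0.0015] [ 0. -3.  0.]
[ 0.0296  0.0001 -0.0023] [ 0. -6.  0.]
[ 0.0444  0.0002 -0.0023] [ 0. -9.  0.]
[ 0.0592  0.0002 -0.0015] [  0.  -12.    0.1]
[0.0739 0.0003 0.0001] [  0.1 -15.    0.1]
```

View pics/s2.png

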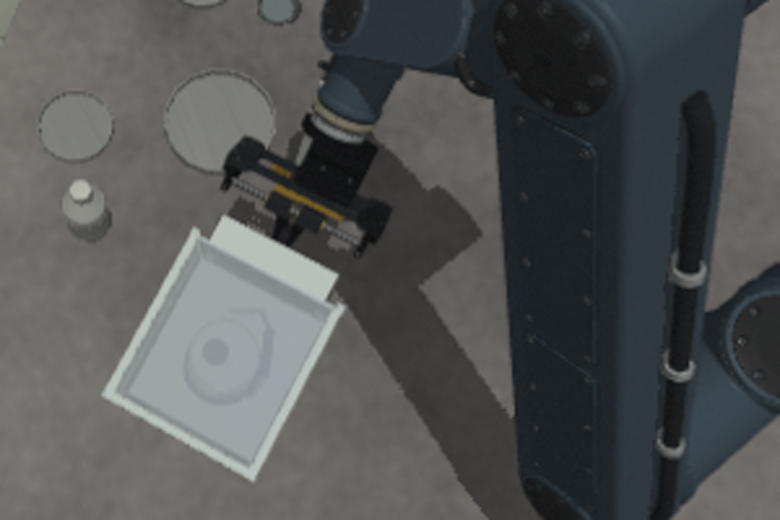

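The hood is lifting, with its top edge shifted to about (230,225), and the force is small. I continue along the arc.

Call:
step_arm(targets=[{"dx":0.0147,"dy":0,"dz":-0.0015,"rx":0,"ry":-3,"rz":0},{"dx":0.0296,"dy":0,"dz":-0.0023,"rx":0,"ry":-6,"rz":0},{"dx":0.0444,"dy":0,"dz":-0.0023,"rx":0,"ry":-9,"rz":0},{"dx":0.0592,"dy":0,"dz":-0.0015,"rx":0,"ry":-12,"rz":0},{"dx":0.074,"dy":0,"dz":0,"rx":0,"ry":-15,"rz":0}])

```text
time: 3.32
position: [0.5067, 0.0609, 0.2625]
tool_rot: [0.747, 0.618, 0.189, -0.154]
ft_force: [0.5, -0.6, -1.5]
grip_width: 0.0009
```

Call:
step_arm(targets=[{"dx":0.0147,"dy":0,"dz":-0.0015,"rx":0,"ry":-3,"rz":0},{"dx":0.0296,"dy":0,"dz":-0.0023,"rx":0,"ry":-6,"rz":0},{"dx":0.0444,"dy":0,"dz":-0.0023,"rx":0,"ry":-9,"rz":0},{"dx":0.0592,"dy":0,"dz":-0.0015,"rx":0,"ry":-12,"rz":0},{"dx":0.074,"dy":0,"dz":0,"rx":0,"ry":-15,"rz":0}])

```text
time: 3.95
position: [0.5188, 0.1248, 0.2981]
tool_rot: [0.766, 0.633, 0.089, -0.071]
ft_force: [0.5, -1.5, -0.5]
grip_width: 0.0006
```

Run:
```python
from h import *
from rig import viewer
p,R,o=now()
print(p,o["time"],o["ft_force"],o["moment"],o["q"])
rows(p,R,arc(p,R,5,3))
c=viewer.camera("scene");crop(c,200,100,500,300,2.6,"pics/s3.png")
```

```text
[0.51883283 0.12483236 0.2980641 ] 3.95 [ 0.5376416  -1.46423152 -0.48220438] [-0.29467774 -0.06632742 -0.02751717] [-0.09899877  0.31122995  1.65716265  0.24814759  1.15989523 -0.00836875]
[ 0.0149  0.0001 -0.0015] [ 0. -3. -0.]
[ 0.0298  0.0002 -0.0022] [ 0. -6. -0.]
[ 0.0448  0.0003 -0.0021] [ 0.1 -9.  -0. ]
[ 0.0597  0.0004 -0.0012] [  0.1 -12.   -0. ]
[0.0746 0.0005 0.0004] [  0.1 -15.   -0. ]
```

View pics/s3.png

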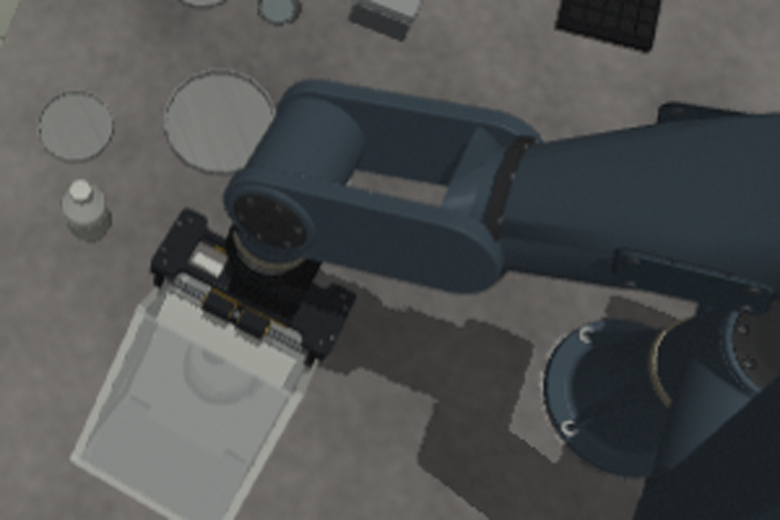

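Call:
step_arm(targets=[{"dx":0.0149,"dy":0,"dz":-0.0015,"rx":0,"ry":-3,"rz":0},{"dx":0.0298,"dy":0,"dz":-0.0022,"rx":0,"ry":-6,"rz":0},{"dx":0.0448,"dy":0,"dz":-0.0021,"rx":0,"ry":-9,"rz":0},{"dx":0.0597,"dy":0,"dz":-0.0012,"rx":0,"ry":-12,"rz":0},{"dx":0.0746,"dy":0,"dz":0,"rx":0,"ry":-15,"rz":0}])

```text
time: 4.62
position: [0.5324, 0.1983, 0.3163]
tool_rot: [0.77, 0.638, -0.011, 0.012]
ft_force: [0.2, -0.5, -0.5]
grip_width: 0.0005
```

Run:
```python
from h import *
from rig import viewer
p,R,o=now()
print(p,o["time"],o["ft_force"],o["moment"],o["q"])
rows(p,R,arc(p,R,5,3))
c=viewer.camera("scene");crop(c,200,100,500,300,2.6,"pics/s4.png")
```

```text
[0.5324352  0.19826386 0.31632926] 4.625 [ 0.22936332 -0.51900651 -0.52762474] [ 0.01502285 -0.05099307  0.01352701] [ 0.17652137  0.37703583  1.47481208 -0.03378017  1.29753453  0.3736098 ]
[ 0.015   0.0001 -0.0014] [ 0. -3. -0.]
[ 0.03    0.0002 -0.002 ] [ 0. -6. -0.]
[ 0.0451  0.0003 -0.0018] [ 0.1 -9.  -0. ]
[ 0.0601  0.0004 -0.0008] [  0.1 -12.   -0.1]
[0.075  0.0005 0.001 ] [  0.1 -15.   -0.1]
```

View pics/s4.png

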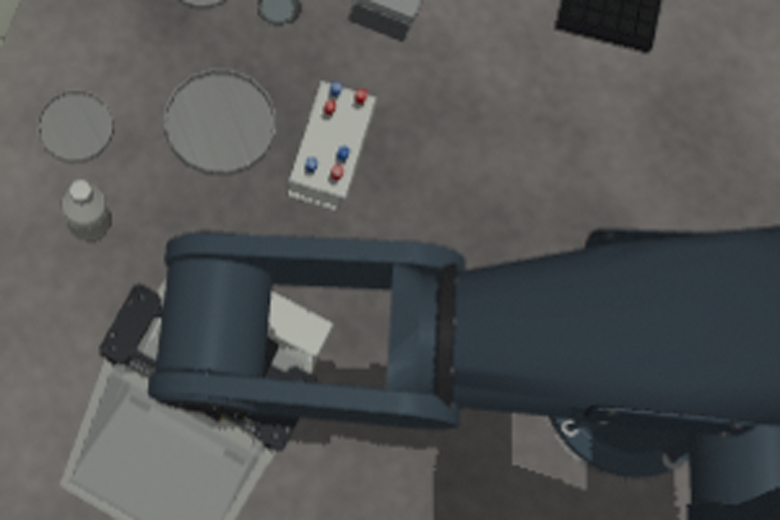

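The hood is now about 55° up and the contact moment has dropped to near zero, so it is close to balance. I push a bit further.

Call:
step_arm(targets=[{"dx":0.015,"dy":0,"dz":-0.0014,"rx":0,"ry":-3,"rz":0},{"dx":0.03,"dy":0,"dz":-0.002,"rx":0,"ry":-6,"rz":0},{"dx":0.045,"dy":0,"dz":-0.0018,"rx":0,"ry":-9,"rz":0},{"dx":0.06,"dy":0,"dz":-0.001,"rx":0,"ry":-12,"rz":0},{"dx":0.075,"dy":0,"dz":0.001,"rx":0,"ry":-15,"rz":0}])

```text
time: 5.3
position: [0.5467, 0.274, 0.313]
tool_rot: [0.762, 0.631, -0.112, 0.095]
ft_force: [1.4, 0.6, -0.1]
grip_width: 0.0008
```

Run:
```python
from h import *
from rig import viewer
p,R,o=now()
print(p,o["time"],o["ft_force"],o["moment"],o["q"])
c=viewer.camera("top");crop(c,100,130,400,330,2.6,"pics/t5.png")
# retreat: back to -EX, up, and vertical
R1=toolR(0)
print("retreat");rows(p,R,[(p-EX*.04,R),(p-EX*.12+EZ*.02,R1),(p-EX*.2+EZ*.03,R1)])
```

```text
[0.54673999 0.27396044 0.31299129] 5.3 [ 1.39915125  0.60460045 -0.12856317] [ 0.1690264  -0.12228419 -0.05381658] [ 0.39712775  0.52869047  1.25632942 -0.2465427   1.52056694  0.61666906]
retreat
[-0.0383 -0.0004  0.0116] [0. 0. 0.]
[-0.1206 -0.001   0.0156] [ 0.3 16.8  0.5]
[-0.2001 -0.0017  0.0292] [ 0.3 16.8  0.5]
```

View pics/t5.png

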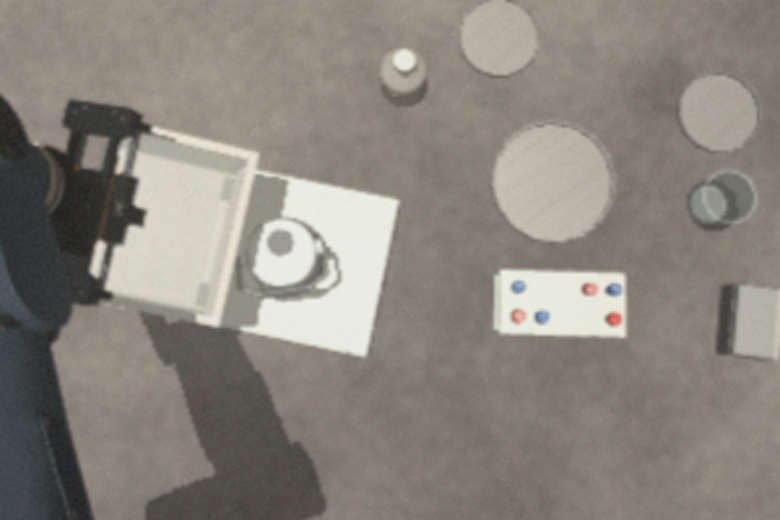

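The hood is swung past balance and the canister is visible in the top view at about (283,255), with the bail folded to the lower right. I retreat and look.

Call:
step_arm(targets=[{"dx":-0.03,"dy":0,"dz":0.0,"rx":0,"ry":0,"rz":0},{"dx":-0.08,"dy":0,"dz":-0.01,"rx":0,"ry":4,"rz":0},{"dx":-0.14,"dy":0,"dz":-0.01,"rx":0,"ry":9,"rz":0},{"dx":-0.2,"dy":0,"dz":0,"rx":0,"ry":16.8,"rz":0},{"dx":-0.25,"dy":0,"dz":0.01,"rx":0,"ry":16.8,"rz":0}])

```text
time: 5.98
position: [0.5007, 0.0347, 0.3751]
tool_rot: [0.77, 0.638, 0.002, 0.001]
ft_force: [0.6, 0.4, 0.3]
grip_width: 0.0003
```

Call:
step_arm(targets=[{"dx":-0.06,"dy":0,"dz":0,"rx":0,"ry":0,"rz":0},{"dx":-0.12,"dy":0,"dz":0,"rx":0,"ry":0,"rz":0},{"dx":-0.16,"dy":0,"dz":0,"rx":0,"ry":0,"rz":0},{"dx":-0.16,"dy":0,"dz":0,"rx":0,"ry":0,"rz":0},{"dx":-0.16,"dy":0,"dz":0,"rx":0,"ry":0,"rz":0}], gripper=0.6)

```text
time: 6.6
position: [0.4702, -0.1223, 0.3747]
tool_rot: [0.77, 0.638, 0.003, 0.0]
ft_force: [0.3, -0.1, -1.2]
grip_width: 0.0422
```

Run:
```python
from h import *
from rig import viewer
p,R,o=now()
print(p,o["time"],o["ft_force"],o["q"])
for n in("top","scene"):
    c=viewer.camera(n);np.savez(n+"1.npz",**c)
    if n=="top": crop(c,130,170,260,270,6,"pics/t6.png")
    else: crop(c,200,150,360,300,4,"pics/s6.png")
```

```text
[ 0.47017703 -0.12230864  0.37467383] 6.6 [ 0.27873633 -0.07910029 -1.23790359] [-0.48774172  0.19013693  1.58295017  0.00461165  1.365881   -0.30043485]
```

View pics/t6.png

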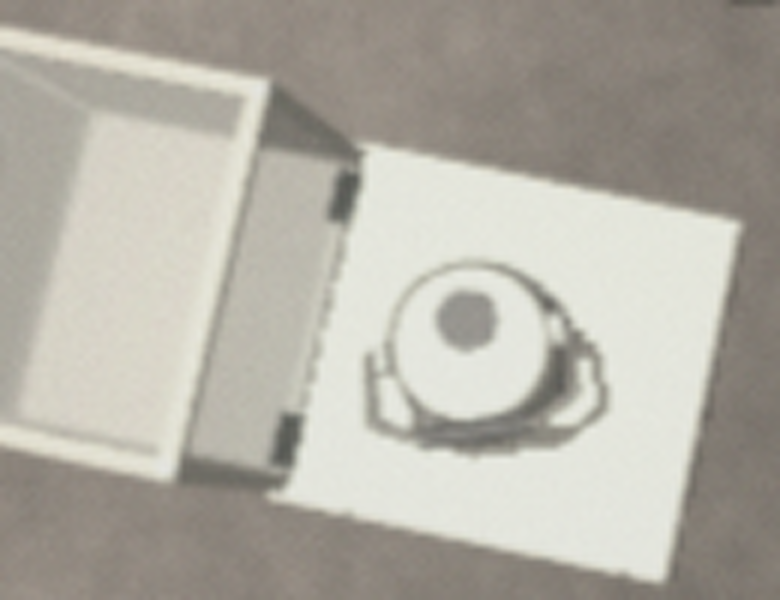

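View pics/s6.png

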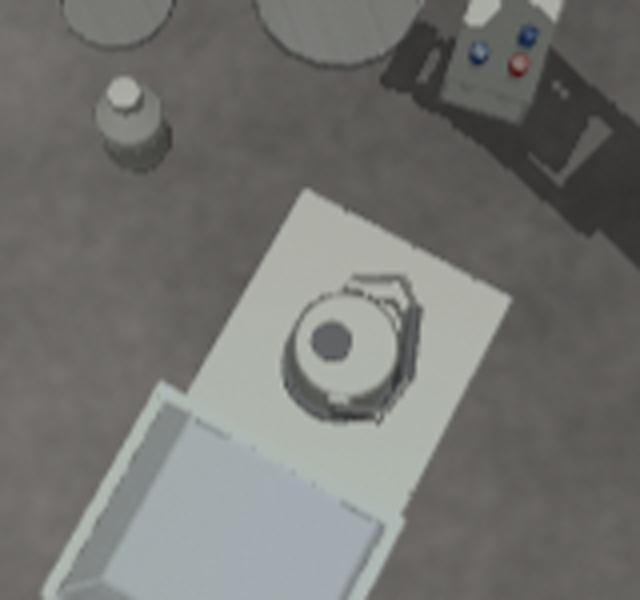

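Run:
```python
from h import *
t=load("top1.npz");s=load("scene1.npz")
def hm(c,x0,y0,x1,y1):
    u,v=np.meshgrid(np.arange(x0,x1),np.arange(y0,y1));uv=np.c_[u.ravel(),v.ravel()]
    return uv,dpt(c,uv).reshape(y1-y0,x1-x0,3)
uv,P=hm(t,188,208,236,250)
print((P[...,2]*1000).astype(int)[::1,::1].tolist().__str__().replace("],","],\n"))
T=lambda x,y:(130+(x+.5)/6-.5,170+(y+.5)/6-.5)
print("rim",onz(t,[T(392,340),T(552,340),T(470,262),T(470,420)],.125).round(4))
S=lambda x,y:(200+(x+.5)/4-.5,150+(y+.5)/4-.5)
print("rim s",onz(s,[S(295,347),S(400,347),S(347,293),S(347,402)],.125).round(4))
print("plinth t",onz(t,[T(358,143),T(742,222),T(665,580),T(285,495)],.03).round(4))
```

```text
[[28, 28, 28, 32, 28, 33, 30, 33, 24, 30, 33, 33, 28, 26, 35, 31, 30, 30, 30, 30, 30, 29, 30, 24, 29, 35, 34, 30, 31, 32, 31, 28, 29, 29, 28, 28, 27, 35, 28, 30, 34, 30, 28, 35, 31, 25, 32, 30],
 [28, 30, 28, 31, 31, 31, 28, 31, 1372, 31, 26, 29, 28, 33, 29, 29, 31, 30, 28, 30, 29, 24, 32, 31, 26, 32, 32, 33, 31, 29, 27, 26, 31, 29, 31, 29, 32, 25, 28, 31, 28, 28, 33, 32, 32, 27, 37, 31],
 [32, 26, 27, 34, 30, 31, 34, 37, 30, 28, 33, 28, 29, 30, 27, 31, 36, 31, 29, 25, 34, 24, 29, 32, 24, 30, 32, 29, 29, 34, 27, 33, 28, 30, 27, 26, 27, 28, 31, 26, 31, 25, 28, 30, 23, 29, 28, 28],
 [32, 32, 26, 31, 32, 25, 28, 33, 30, 28, 30, 33, 26, 28, 32, 26, 26, 25, 28, 31, 24, 27, 26, 29, 31, 24, 30, 30, 26, 33, 25, 34, 27, 30, 27, 28, 31, 29, 26, 29, 31, 26, 27, 27, 26, 32, 31, 30],
 [30, 30, 32, 29, 33, 28, 27, 24, 28, 23, 28, 23, 26, 28, 33, 25, 26, 27, 27, 30, 32, 32, 34, 35, 27, 30, 29, 26, 22, 28, 32, 27, 31, 27, 31, 32, 29, 27, 33, 27, 31, 28, 35, 28, 27, 31, 25, 27],
 [28, 27, 30, 29, 26, 25, 27, 29, 34, 31, 29, 28, 25, 32, 33, 31, 27, 31, 27, 28, 28, 27, 30, 28, 30, 29, 27, 25, 27, 26, 3
[... 7500 characters left out ...]
6, 32, 26, 30, 26, 30, 32, 27, 33, 33, 28, 30, 29, 22, 29, 26, 30, 25, 27, 28, 24, 30, 30, 33, 31, 33, 28, 30, 30, 34, 26, 28, 27, 31, 29, 30, 31, 26, 31, 31, 28, 30, 24, 27, 31, 33],
 [31, 26, 32, 26, 28, 21, 29, 32, 32, 30, 26, 26, 33, 29, 31, 33, 28, 22, 30, 27, 32, 27, 29, 36, 27, 38, 31, 26, 28, 29, 26, 29, 27, 27, 29, 27, 28, 32, 36, 31, 30, 34, 32, 28, 31, 30, 28, 24]]
rim [[0.5227 0.171  0.125 ]
 [0.5233 0.0872 0.125 ]
 [0.564  0.131  0.125 ]
 [0.4814 0.1292 0.125 ]]
rim s [[0.5575 0.1455 0.125 ]
 [0.4779 0.1202 0.125 ]
 [0.5306 0.0909 0.125 ]
 [0.5056 0.1748 0.125 ]]
plinth t [[ 0.6409  0.205   0.03  ]
 [ 0.5973 -0.0145  0.03  ]
 [ 0.3969  0.0274  0.03  ]
 [ 0.442   0.2398  0.03  ]]
```

```bash
cat >> h.py <<'E'
def cloud(c,x0,y0,x1,y1):
    u,v=np.meshgrid(np.arange(x0,x1),np.arange(y0,y1));return dpt(c,np.c_[u.ravel(),v.ravel()])
E
python3 - <<'E'
from h import *
C=np.array([.522,.130])
for n,b in(("top1.npz",(188,208,236,250)),("scene1.npz",(260,210,312,262))):
    P=cloud(load(n),*b)
    d=np.linalg.norm(P[:,:2]-C,axis=1)
    r=P[(abs(P[:,2]-.1235)<.006)&(d<.05)]
    print(n,"rim mid",r[:,:2].min(0),r[:,:2].max(0),(r[:,:2].min(0)+r[:,:2].max(0))/2)
    w=P[(P[:,2]>.1345)&(P[:,2]<.2)&(d>.025)&(d<.075)]
    s=w[w[:,2]>.164]
    m=s.mean(0);u,_,vt=np.linalg.svd(s-m);print("sleeve",len(s),m,vt[0],"ang",np.degrees(np.arctan2(vt[0][1],vt[0][0])),np.ptp((s-m)@vt[0]))
    # handle plane fit
    m2=w.mean(0);_,sv,vt=np.linalg.svd(w-m2);print("plane n",vt[2],"perp")
    sl=w[(w[:,2]<.16)];print("legs",sl.mean(0),len(sl))
    low=w[w[:,2]<.142];
    for q in (low[low[:,1]>.13],low[low[:,1]<.13]):
        if len(q): print(" lug",q.mean(0),len(q))
E
```

```text
top1.npz rim mid [0.48007688 0.08587457] [0.56208719 0.17143298] [0.52108203 0.12865377]
sleeve 96 [0.47512193 0.12111433 0.1702828 ] [-0.14576808  0.98931061 -0.00402254] ang 98.3818279008522 0.08811064270863199
plane n [0.58027061 0.09694542 0.80863317] perp
legs [0.5081713  0.12630301 0.14499407] 59
 lug [0.51079971 0.17632573 0.13758342] 15
 lug [0.52602552 0.08047341 0.13792167] 15
scene1.npz rim mid [0.47732894 0.08196962] [0.56293952 0.17314364] [0.52013423 0.12755663]
sleeve 92 [0.47443458 0.12256698 0.16997477] [-0.1867227   0.98240575 -0.0036856 ] ang 100.76165992698895 0.08732704118722162
plane n [0.58161738 0.0989016  0.80742783] perp
legs [0.50327556 0.13564185 0.14580812] 68
 lug [0.51106399 0.17867567 0.13765843] 18
 lug [0.52429994 0.08103598 0.13738286] 11
```

```bash
cat >> h.py <<'E'
CX=np.array([np.cos(np.radians(9.6)),np.sin(np.radians(9.6)),0])
PIV=np.array([.521,.1295,.130])
def bar(a): return PIV+.06*(-np.sin(a)*CX+np.cos(a)*EZ)
RG=toolR(0,99.6)
E
python3 - <<'E'
from h import *
p,R,o=now()
print(RG.as_matrix(),bar(.94))
rows(p,R,lin(p,R,bar(.94)+EZ*.07,RG,5))
E
```

```text
[[-0.16676875  0.98599604  0.        ]
 [ 0.98599604  0.16676875  0.        ]
 [ 0.          0.         -1.        ]] [0.47322505 0.12141947 0.16538728]
[ 0.0478 -0.0086  0.028 ] [ 0.1 -0.  -4.1]
[ 0.0955 -0.0172  0.056 ] [ 0.1 -0.  -8.1]
[ 0.1433 -0.0258  0.0839] [  0.2  -0.1 -12.2]
[ 0.191  -0.0343  0.1119] [  0.2  -0.1 -16.2]
[ 0.2388 -0.0429  0.1399] [  0.3  -0.1 -20.3]
```

Call:
step_arm(targets=[{"dx":0.048,"dy":-0.009,"dz":0.01,"rx":0.1,"ry":0,"rz":-4.1},{"dx":0.0955,"dy":-0.017,"dz":0.03,"rx":0.1,"ry":0,"rz":-8.1},{"dx":0.143,"dy":-0.026,"dz":0.06,"rx":0.2,"ry":0,"rz":-12.2},{"dx":0.191,"dy":-0.034,"dz":0.1,"rx":0.2,"ry":-0.1,"rz":-16.2},{"dx":0.2388,"dy":-0.043,"dz":0.14,"rx":0.3,"ry":-0.1,"rz":-20.3}], gripper=0.5, force=6)

```text
time: 7.32
position: [0.4729, 0.1236, 0.2353]
tool_rot: [0.643, 0.766, 0.001, 0.0]
ft_force: [0.2, -0.8, -1.5]
grip_width: 0.0433
```

Run:
```python
from h import *
p,R,o=now()
print(p,o["time"],o["grip_width"])
rows(p,R,lin(p,R,bar(.94),RG,4))
```

```text
[0.4729478  0.12364856 0.23526415] 7.325 0.043322060576391624
[-0.0006 -0.0001  0.0175] [ 0.  -0.   0.1]
[-0.0011 -0.0001  0.0349] [ 0.  -0.   0.2]
[-0.0017 -0.0002  0.0524] [ 0.1 -0.   0.2]
[-0.0023 -0.0002  0.0699] [ 0.1 -0.   0.3]
```

Call:
step_arm(targets=[{"dx":-0.001,"dy":0,"dz":0.018,"rx":0,"ry":0,"rz":0.1},{"dx":-0.002,"dy":0,"dz":0.036,"rx":0,"ry":0,"rz":0.2},{"dx":-0.002,"dy":0,"dz":0.054,"rx":0,"ry":0,"rz":0.3},{"dx":-0.002,"dy":0,"dz":0.069,"rx":0,"ry":0,"rz":0.3},{"dx":-0.002,"dy":0,"dz":0.069,"rx":0,"ry":0,"rz":0.3}])

```text
time: 7.95
position: [0.4722, 0.1229, 0.1654]
tool_rot: [0.644, 0.765, -0.0, -0.001]
ft_force: [0.6, -0.7, 0.9]
grip_width: 0.0436
```

Run:
```python
from h import *
from rig import viewer
p,R,o=now()
print(p,o["time"],o["grip_width"],o["ft_force"],bar(.94))
c=viewer.camera("scene");crop(c,200,150,360,300,4,"pics/s7.png")
c=viewer.camera("top");crop(c,130,170,260,270,6,"pics/t7.png")
```

```text
[0.47222669 0.12293425 0.16544061] 7.95 0.043581948637326035 [ 0.60184278 -0.66148262  0.90349435] [0.47322505 0.12141947 0.16538728]
```

View pics/s7.png

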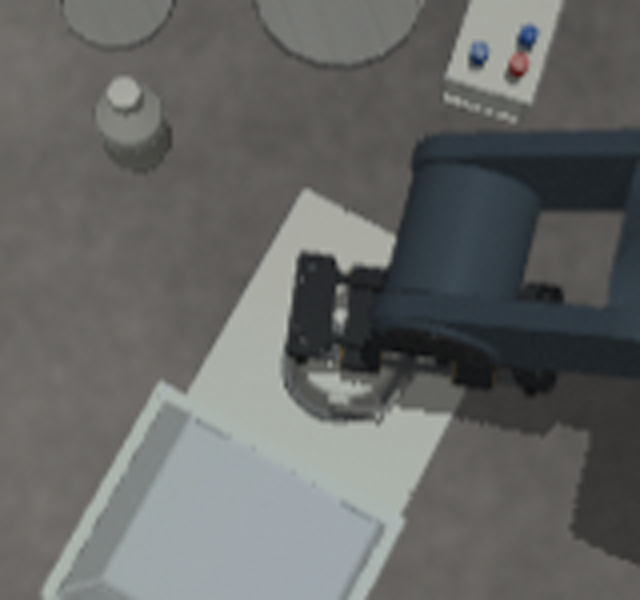

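View pics/t7.png

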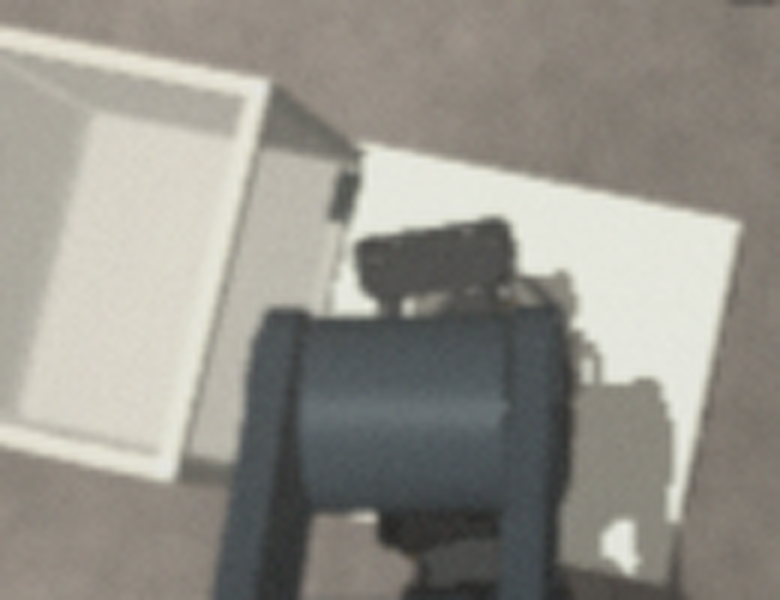

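Both views show the gripper over the bail with the canister undisturbed and the hood open. I close lightly on the bar.

Call:
step_arm(targets=[{"dx":0,"dy":0,"dz":0,"rx":0,"ry":0,"rz":0},{"dx":0,"dy":0,"dz":0,"rx":0,"ry":0,"rz":0},{"dx":0,"dy":0,"dz":0,"rx":0,"ry":0,"rz":0},{"dx":0,"dy":0,"dz":0,"rx":0,"ry":0,"rz":0},{"dx":0,"dy":0,"dz":0,"rx":0,"ry":0,"rz":0}], gripper=0.0, force=5)

```text
time: 8.68
position: [0.4736, 0.1225, 0.1667]
tool_rot: [0.645, 0.764, 0.001, 0.0]
ft_force: [0.1, 0.8, -0.0]
grip_width: 0.0116
```

Run:
```python
from h import *
p,R,o=now()
print(p,o["time"],o["grip_width"],o["ft_force"],o["moment"],bar(.94))
off=p-bar(.94)
rows(p,RG,[(bar(a)+off,RG) for a in (.86,.78,.70,.62,.54,.46,.38,.30,.22,.14,.07,0)])
```

```text
[0.47355323 0.12248863 0.16666743] 8.675 0.011606853996792423 [ 0.130086    0.83400284 -0.04227013] [-0.02555548 -0.14358009 -0.01113561] [0.47322505 0.12141947 0.16538728]
[ 0.      0.003  -0.0038] [0. 0. 0.]
[ 0.      0.0063 -0.0073] [0. 0. 0.]
[ 0.      0.0098 -0.0105] [0. 0. 0.]
[ 0.      0.0136 -0.0134] [0. 0. 0.]
[ 0.      0.0176 -0.0161] [0. 0. 0.]
[ 0.      0.0218 -0.0184] [0. 0. 0.]
[ 0.      0.0262 -0.0203] [0. 0. 0.]
[ 0.      0.0307 -0.0219] [0. 0. 0.]
[ 0.      0.0354 -0.0232] [0. 0. 0.]
[ 0.      0.0401 -0.024 ] [0. 0. 0.]
[-0.      0.0443 -0.0245] [0. 0. 0.]
[ 0.      0.0485 -0.0246] [0. 0. 0.]
```

Call:
step_arm(targets=[{"dx":0,"dy":0.003,"dz":-0.0038,"rx":0,"ry":0,"rz":0},{"dx":0,"dy":0.0063,"dz":-0.0073,"rx":0,"ry":0,"rz":0},{"dx":0,"dy":0.0098,"dz":-0.0105,"rx":0,"ry":0,"rz":0},{"dx":0,"dy":0.0136,"dz":-0.0134,"rx":0,"ry":0,"rz":0},{"dx":0,"dy":0.0176,"dz":-0.016,"rx":0,"ry":0,"rz":0}])

```text
time: 9.3
position: [0.491, 0.1255, 0.1829]
tool_rot: [0.645, 0.764, 0.001, 0.0]
ft_force: [-0.6, -0.8, 0.5]
grip_width: 0.0114
```

Run:
```python
from h import *
from rig import viewer
p,R,o=now()
print(p,o["time"],o["grip_width"],o["ft_force"],o["moment"])
off=np.array([.0003,.0010,.0013])
rows(p,R,[(bar(a)+off,RG) for a in (.46,.38,.30,.22,.14,.07,0)])
c=viewer.camera("scene");crop(c,200,150,360,300,4,"pics/s8.png")
```

```text
[0.49097236 0.1255155  0.1829323 ] 9.3 0.011401593701235928 [-0.64056054 -0.81369748  0.53427423] [-0.11602071  0.21660906  0.00669555]
[-0.0001  0.0041 -0.0021] [ 0.1 -0.   0.1]
[-0.0002  0.0085 -0.0041] [ 0.1 -0.   0.1]
[-0.0002  0.013  -0.0057] [ 0.1 -0.   0.1]
[-0.0002  0.0177 -0.0069] [ 0.1 -0.   0.1]
[-0.0002  0.0224 -0.0077] [ 0.1 -0.   0.1]
[-0.0002  0.0266 -0.0082] [ 0.1 -0.   0.1]
[-0.0002  0.0307 -0.0083] [ 0.1 -0.   0.1]
```

View pics/s8.png

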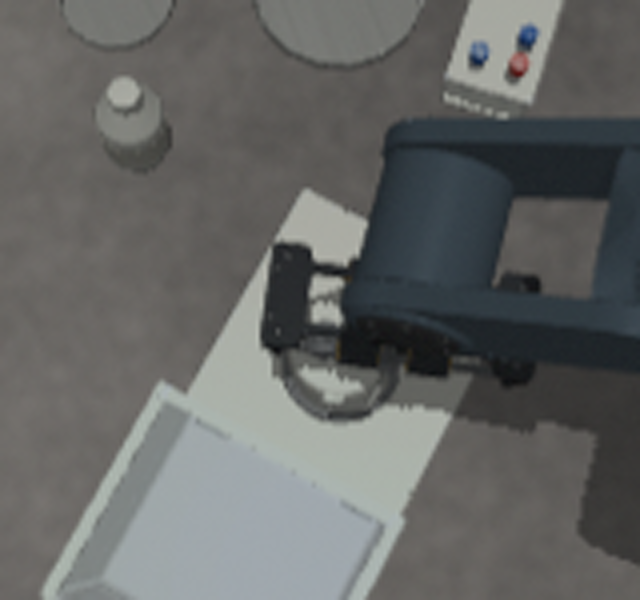

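The handle follows the gripper, the canister base has stayed in place and the forces are under 1 N. I continue to upright.

Call:
step_arm(targets=[{"dx":0,"dy":0.0041,"dz":-0.0021,"rx":0,"ry":0,"rz":0},{"dx":0,"dy":0.0085,"dz":-0.004,"rx":0,"ry":0,"rz":0},{"dx":0,"dy":0.013,"dz":-0.0056,"rx":0,"ry":0,"rz":0},{"dx":0,"dy":0.0177,"dz":-0.0068,"rx":0,"ry":0,"rz":0},{"dx":0,"dy":0.0224,"dz":-0.0076,"rx":0,"ry":0,"rz":0}])

```text
time: 9.98
position: [0.5146, 0.1294, 0.1914]
tool_rot: [0.645, 0.764, 0.002, 0.001]
ft_force: [-1.5, -0.5, 4.0]
grip_width: 0.0121
```

Call:
step_arm(targets=[{"dx":0,"dy":0.003,"dz":-0.0004,"rx":0,"ry":0,"rz":0},{"dx":0,"dy":0.006,"dz":-0.0006,"rx":0,"ry":0,"rz":0},{"dx":0,"dy":0.008,"dz":-0.0006,"rx":0,"ry":0,"rz":0},{"dx":0,"dy":0.008,"dz":-0.0006,"rx":0,"ry":0,"rz":0},{"dx":0,"dy":0.008,"dz":-0.0006,"rx":0,"ry":0,"rz":0}])

```text
time: 10.6
position: [0.5224, 0.1307, 0.1919]
tool_rot: [0.645, 0.764, 0.002, 0.001]
ft_force: [-1.9, 0.4, 3.2]
grip_width: 0.012
```

Call:
step_arm(targets=[{"dx":0,"dy":0,"dz":0,"rx":0,"ry":0,"rz":0},{"dx":0,"dy":0,"dz":0,"rx":0,"ry":0,"rz":0},{"dx":0,"dy":0,"dz":0,"rx":0,"ry":0,"rz":0},{"dx":0,"dy":0,"dz":0,"rx":0,"ry":0,"rz":0},{"dx":0,"dy":0,"dz":0,"rx":0,"ry":0,"rz":0}], force=40, gripper=0)

```text
time: 11.22
position: [0.5225, 0.1307, 0.1919]
tool_rot: [0.645, 0.764, 0.002, 0.001]
ft_force: [-1.0, -1.2, 2.1]
grip_width: 0.0109
```

Run:
```python
from h import *
from rig import viewer
p,R,o=now()
print(p,bar(0),o["time"],o["grip_width"],o["ft_force"],o["moment"])
c=viewer.camera("scene");crop(c,200,150,360,300,4,"pics/s9.png")
```

```text
[0.52245432 0.13074612 0.19187878] [0.521  0.1295 0.19  ] 11.225 0.010926890003522054 [-1.0260114  -1.1622857   2.11642096] [-0.06665965  0.01591335  0.00547839]
```

View pics/s9.png

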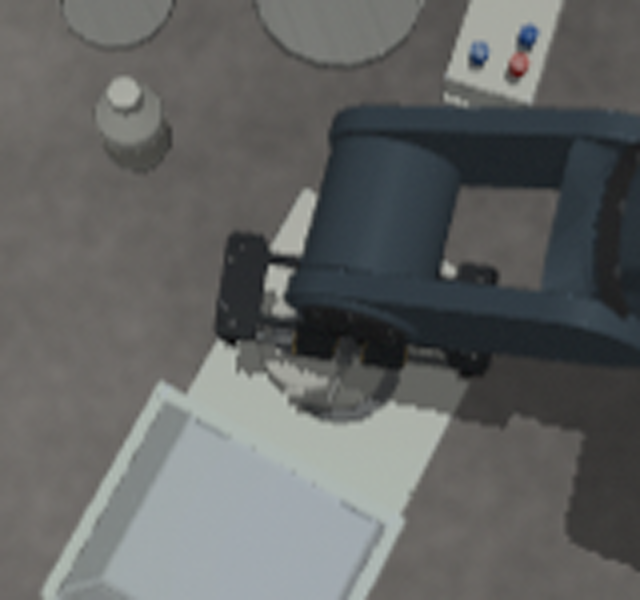

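The bail is upright and gripped, with the canister still centred on its stand. I lift slowly.

Call:
step_arm(targets=[{"dx":0,"dy":0,"dz":-0.004,"rx":0,"ry":0,"rz":0},{"dx":0,"dy":0,"dz":-0.01,"rx":0,"ry":0,"rz":0},{"dx":0,"dy":0,"dz":-0.02,"rx":0,"ry":0,"rz":0},{"dx":0,"dy":0,"dz":-0.032,"rx":0,"ry":0,"rz":0},{"dx":0,"dy":0,"dz":-0.045,"rx":0,"ry":0,"rz":0}])

```text
time: 11.9
position: [0.5223, 0.1307, 0.2379]
tool_rot: [0.645, 0.764, 0.002, 0.001]
ft_force: [-1.1, -0.4, -3.6]
grip_width: 0.0106
```

Call:
step_arm(targets=[{"dx":0,"dy":0,"dz":-0.012,"rx":0,"ry":0,"rz":0},{"dx":0,"dy":0,"dz":-0.022,"rx":0,"ry":0,"rz":0},{"dx":0,"dy":0,"dz":-0.03,"rx":0,"ry":0,"rz":0},{"dx":0,"dy":0,"dz":-0.03,"rx":0,"ry":0,"rz":0},{"dx":0,"dy":0,"dz":-0.03,"rx":0,"ry":0,"rz":0}])

```text
time: 12.52
position: [0.5218, 0.1307, 0.2675]
tool_rot: [0.645, 0.764, 0.002, 0.001]
ft_force: [0.4, 0.2, -3.3]
grip_width: 0.0107
```

Run:
```python
from h import *
from rig import viewer
p,R,o=now()
print(p,o["time"],o["grip_width"],o["ft_force"],o["moment"],o["q"])
c=viewer.camera("scene");np.savez("scene2.npz",**c);crop(c,200,150,360,300,4,"pics/s10.png")
tgt=np.array([.625,-.220,p[2]])
rows(p,R,lin(p,R,tgt,R,12))
```

```text
[0.52178929 0.1306555  0.2675205 ] 12.525 0.010717373974099276 [ 0.38510011  0.23829863 -3.25761459] [-0.0117872   0.05350344  0.04060341] [ 3.68856590e-02  3.77356377e-01  1.62294593e+00  1.24773139e-03
  1.13784554e+00 -1.32839491e-01]
[-0.0303  0.0036 -0.    ] [0. 0. 0.]
[-0.0605  0.0071 -0.    ] [0. 0. 0.]
[-0.0908  0.0107 -0.    ] [0. 0. 0.]
[-0.121   0.0142 -0.    ] [0. 0. 0.]
[-0.1513  0.0178 -0.    ] [0. 0. 0.]
[-0.1815  0.0213 -0.    ] [0. 0. 0.]
[-2.118e-01  2.490e-02 -1.000e-04] [0. 0. 0.]
[-2.42e-01  2.85e-02 -1.00e-04] [0. 0. 0.]
[-2.723e-01  3.200e-02 -1.000e-04] [0. 0. 0.]
[-3.025e-01  3.560e-02 -1.000e-04] [0. 0. 0.]
[-3.328e-01  3.910e-02 -1.000e-04] [0. 0. 0.]
[-3.63e-01  4.27e-02 -1.00e-04] [0. 0. 0.]
```

View pics/s10.png

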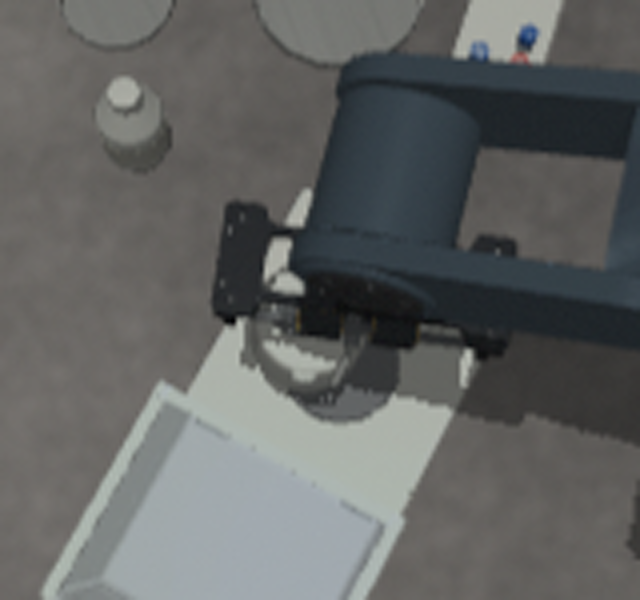

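Call:
step_arm(targets=[{"dx":-0.01,"dy":0.001,"dz":0,"rx":0,"ry":0,"rz":0},{"dx":-0.03,"dy":0.0035,"dz":0,"rx":0,"ry":0,"rz":0},{"dx":-0.055,"dy":0.0065,"dz":0,"rx":0,"ry":0,"rz":0},{"dx":-0.08,"dy":0.0095,"dz":0,"rx":0,"ry":0,"rz":0},{"dx":-0.105,"dy":0.0125,"dz":0,"rx":0,"ry":0,"rz":0}])

```text
time: 13.2
position: [0.5523, 0.0268, 0.2672]
tool_rot: [0.645, 0.764, 0.001, 0.001]
ft_force: [0.5, -0.4, -4.6]
grip_width: 0.0106
```

Call:
step_arm(targets=[{"dx":-0.025,"dy":0.003,"dz":0,"rx":0,"ry":0,"rz":0},{"dx":-0.05,"dy":0.006,"dz":0,"rx":0,"ry":0,"rz":0},{"dx":-0.075,"dy":0.009,"dz":0,"rx":0,"ry":0,"rz":0},{"dx":-0.1,"dy":0.012,"dz":0,"rx":0,"ry":0,"rz":0},{"dx":-0.125,"dy":0.015,"dz":0,"rx":0,"ry":0,"rz":0}])

```text
time: 13.82
position: [0.5883, -0.096, 0.2671]
tool_rot: [0.645, 0.764, 0.001, 0.001]
ft_force: [0.1, 0.8, -3.2]
grip_width: 0.0108
```

Run:
```python
from h import *
p,R,o=now()
print(p,o["time"],o["grip_width"],o["ft_force"])
tgt=np.array([.625,-.220,p[2]])
rows(p,R,lin(p,R,tgt,R,5))
```

```text
[ 0.58833008 -0.09601316  0.26708149] 13.825 0.010827764903332779 [ 0.11190559  0.83472424 -3.20311098]
[-0.0257  0.0031  0.    ] [0. 0. 0.]
[-0.0513  0.0062  0.    ] [0. 0. 0.]
[-0.077   0.0093  0.    ] [0. 0. 0.]
[-1.027e-01  1.240e-02  1.000e-04] [0. 0. 0.]
[-1.284e-01  1.550e-02  1.000e-04] [0. 0. 0.]
```

Call:
step_arm(targets=[{"dx":-0.025,"dy":0.003,"dz":0,"rx":0,"ry":0,"rz":0},{"dx":-0.05,"dy":0.006,"dz":0,"rx":0,"ry":0,"rz":0},{"dx":-0.075,"dy":0.009,"dz":0,"rx":0,"ry":0,"rz":0},{"dx":-0.1,"dy":0.012,"dz":0.005,"rx":0,"ry":0,"rz":0},{"dx":-0.12,"dy":0.0145,"dz":0.015,"rx":0,"ry":0,"rz":0}])

```text
time: 14.45
position: [0.6234, -0.2138, 0.2519]
tool_rot: [0.646, 0.764, 0.001, 0.002]
ft_force: [0.2, -0.3, -3.7]
grip_width: 0.011
```

Call:
step_arm(targets=[{"dx":-0.007,"dy":0.001,"dz":0.01,"rx":0,"ry":0,"rz":0},{"dx":-0.008,"dy":0.001,"dz":0.025,"rx":0,"ry":0,"rz":0},{"dx":-0.008,"dy":0.001,"dz":0.04,"rx":0,"ry":0,"rz":0},{"dx":-0.008,"dy":0.001,"dz":0.052,"rx":0,"ry":0,"rz":0},{"dx":-0.008,"dy":0.001,"dz":0.06,"rx":0,"ry":0,"rz":0}])

```text
time: 15.08
position: [0.6257, -0.2207, 0.1908]
tool_rot: [0.645, 0.764, 0.001, 0.001]
ft_force: [0.4, -0.2, -4.8]
grip_width: 0.0111
```

Run:
```python
from h import *
from rig import viewer
p,R,o=now()
print(p,o["time"],o["grip_width"],o["ft_force"],o["moment"])
for n,b in(("scene",(230,80,380,192)),("top",(230,150,400,270))):
    c=viewer.camera(n);np.savez(n+"3.npz",**c);crop(c,*b,4.5,f"pics/{n}3.png")
```

```text
[ 0.62569942 -0.22070455  0.19082826] 15.075 0.011075762582426823 [ 0.35511379 -0.20863086 -4.76450913] [-0.03466503 -0.06436008 -0.05045377]
```

View pics/scene3.png

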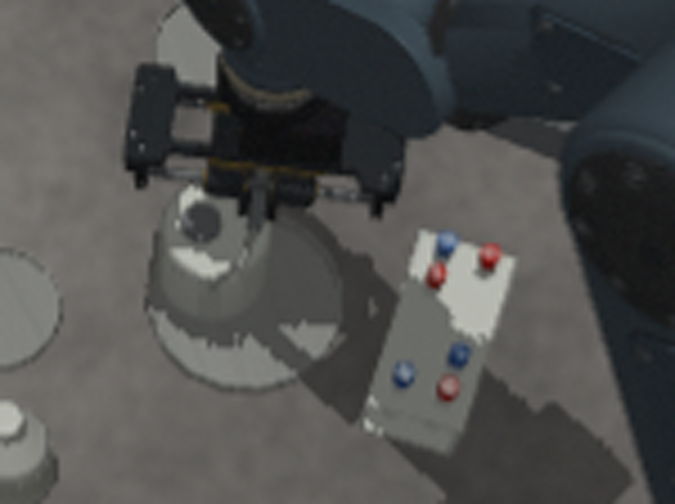

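View pics/top3.png

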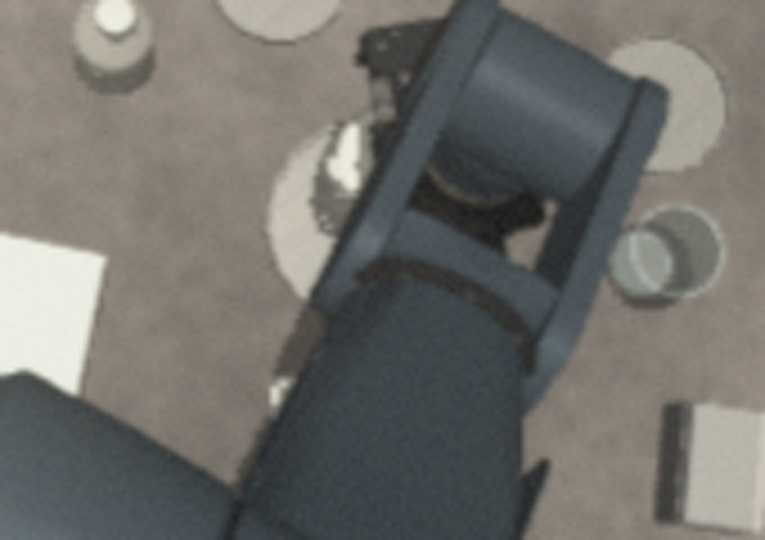

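Run:
```python
from h import *
c=load("scene3.npz")
S=lambda x,y:(230+(x+.5)/4.5-.5,80+(y+.5)/4.5-.5)
a,b=S(140,170),S(300,330)
P=cloud(c,int(a[0]),int(a[1]),int(b[0]),int(b[1]))
w=P[(P[:,2]>.095)&(P[:,2]<.16)&(P[:,0]>.55)]
# top cap candidates
uvs=[(195,205),(205,222),(175,215),(200,260),(215,268),(180,240),(225,245),(240,225),(210,190)]
print(dpt(c,[S(*u) for u in uvs]).round(3))
# cylinder side
s=P[(P[:,2]>.06)&(P[:,2]<.10)];print(len(s),s.min(0),s.max(0))
# fit plane on top (RANSAC-ish)
t=w
for _ in range(6):
    m=np.median(t,0);A=np.c_[t[:,:2]-m[:2],np.ones(len(t))];k=np.linalg.lstsq(A,t[:,2],rcond=None)[0];r=t[:,2]-A@k;t=t[abs(r)<max(.004,1.5*r.std())]
print(len(t),k,m,t.min(0),t.max(0))
```

```text
[[ 0.675 -0.227  0.133]
 [ 0.663 -0.213  0.137]
 [ 0.687 -0.215  0.132]
 [ 0.657 -0.183  0.133]
 [ 0.644 -0.18   0.133]
 [ 0.677 -0.196  0.13 ]
 [ 0.643 -0.201  0.132]
 [ 0.637 -0.223  0.129]
 [ 0.651 -0.176  0.258]]
109 [ 0.61173386 -0.21899348  0.06124511] [ 0.69424824 -0.16960571  0.09993345]
247 [ 0.01901118 -0.0130335   0.13097029] [ 0.65628826 -0.20705171  0.13093536] [ 0.61238468 -0.24741695  0.12689983] [ 0.69525044 -0.16579734  0.13520579]
```

The canister hangs level, but depth shows its centre at about (0.653,-0.209), because the bail is clamped at a lean of roughly 0.45 rad. I shift the TCP to compensate, then lower slowly.

Call:
step_arm(targets=[{"dx":-0.002,"dy":-0.008,"dz":0.0,"rx":0,"ry":0,"rz":0},{"dx":-0.004,"dy":-0.018,"dz":0.003,"rx":0,"ry":0,"rz":0},{"dx":-0.006,"dy":-0.026,"dz":0.01,"rx":0,"ry":0,"rz":0},{"dx":-0.007,"dy":-0.03,"dz":0.018,"rx":0,"ry":0,"rz":0},{"dx":-0.007,"dy":-0.03,"dz":0.025,"rx":0,"ry":0,"rz":0}])

```text
time: 15.8
position: [0.5966, -0.2329, 0.165]
tool_rot: [0.646, 0.764, 0.001, 0.0]
ft_force: [0.3, 0.8, -4.4]
grip_width: 0.0105
```

Run:
```python
from h import *
from rig import viewer
p,R,o=now()
print(p,o["time"],o["grip_width"],o["ft_force"],o["moment"])
c=viewer.camera("scene");np.savez("scene4.npz",**c);crop(c,230,80,380,192,4.5,"pics/scene4.png")
P=cloud(c,255,105,305,165)
t=P[(P[:,2]>.095)&(P[:,2]<.12)&(P[:,0]>.55)]
h=np.histogram(t[:,2],bins=12);print(h)
for _ in range(6):
    m=np.median(t,0);A=np.c_[t[:,:2]-m[:2],np.ones(len(t))];k=np.linalg.lstsq(A,t[:,2],rcond=None)[0];r=t[:,2]-A@k;t=t[abs(r)<max(.004,1.5*r.std())]
print(len(t),k,m,np.percentile(t,[1,99],axis=0))
```

```text
[ 0.5965564  -0.23293643  0.16499336] 15.8 0.010470821591350751 [ 0.29278161  0.83167247 -4.41229205] [-0.01157296  0.02689689  0.01433141]
(array([ 6, 11, 25, 36, 67, 77, 58, 25, 21, 12,  5,  4]), array([0.09503095, 0.09706934, 0.09910773, 0.10114612, 0.10318451,
       0.1052229 , 0.10726129, 0.10929968, 0.11133807, 0.11337646,
       0.11541485, 0.11745324, 0.11949163]))
236 [0.00982905 0.00133011 0.10587118] [ 0.62881039 -0.21879284  0.10571351] [[ 0.58549023 -0.25829559  0.10195969]
 [ 0.66524214 -0.18774259  0.10986536]]
```

View pics/scene4.png

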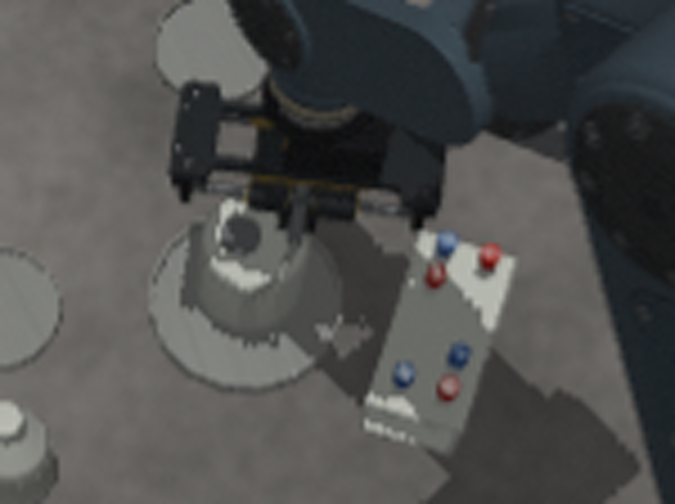

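The canister is now centred over the tray and level, with about 20 mm left to go.

Call:
step_arm(targets=[{"dx":0.002,"dy":0,"dz":0.005,"rx":0,"ry":0,"rz":0},{"dx":0.004,"dy":0,"dz":0.009,"rx":0,"ry":0,"rz":0},{"dx":0.004,"dy":0,"dz":0.012,"rx":0,"ry":0,"rz":0},{"dx":0.004,"dy":0,"dz":0.015,"rx":0,"ry":0,"rz":0},{"dx":0.004,"dy":0,"dz":0.016,"rx":0,"ry":0,"rz":0}])

```text
time: 16.48
position: [0.5958, -0.2286, 0.1478]
tool_rot: [0.646, 0.764, 0.001, -0.0]
ft_force: [-0.1, 0.3, -3.4]
grip_width: 0.0107
```

Call:
step_arm(targets=[{"dx":0,"dy":0,"dz":0.001,"rx":0,"ry":0,"rz":0},{"dx":0,"dy":0,"dz":0.002,"rx":0,"ry":0,"rz":0},{"dx":0,"dy":0,"dz":0.003,"rx":0,"ry":0,"rz":0},{"dx":0,"dy":0,"dz":0.004,"rx":0,"ry":0,"rz":0},{"dx":0,"dy":0,"dz":0.004,"rx":0,"ry":0,"rz":0}])

```text
time: 17.1
position: [0.5958, -0.2286, 0.1438]
tool_rot: [0.646, 0.764, 0.001, -0.0]
ft_force: [-0.7, -0.2, -3.6]
grip_width: 0.0106
```

Still carrying the full weight, so I go down in 0.5–1 mm steps.

Call:
step_arm(targets=[{"dx":0,"dy":0,"dz":0.0005,"rx":0,"ry":0,"rz":0},{"dx":0,"dy":0,"dz":0.001,"rx":0,"ry":0,"rz":0},{"dx":0,"dy":0,"dz":0.0015,"rx":0,"ry":0,"rz":0},{"dx":0,"dy":0,"dz":0.002,"rx":0,"ry":0,"rz":0},{"dx":0,"dy":0,"dz":0.002,"rx":0,"ry":0,"rz":0}])

```text
time: 17.73
position: [0.5961, -0.2288, 0.1424]
tool_rot: [0.646, 0.764, 0.001, 0.0]
ft_force: [-0.2, -0.3, 1.6]
grip_width: 0.011
```

Run:
```python
from h import *
from rig import viewer
p,R,o=now()
print(p,o["time"],o["ft_force"],o["moment"])
c=viewer.camera("scene")
P=cloud(c,255,105,305,165)
t=P[(P[:,2]>.07)&(P[:,2]<.096)&(P[:,0]>.55)];print(np.histogram(t[:,2],bins=13))
for _ in range(6):
    m=np.median(t,0);A=np.c_[t[:,:2]-m[:2],np.ones(len(t))];k=np.linalg.lstsq(A,t[:,2],rcond=None)[0];r=t[:,2]-A@k;t=t[abs(r)<max(.004,1.5*r.std())]
print(len(t),k,m,np.percentile(t,[1,99],axis=0))
```

```text
[ 0.5961211  -0.22879539  0.14244344] 17.725 [-0.16644663 -0.29075512  1.57032077] [ 0.03392426 -0.10925507  0.00825713]
(array([ 5, 10,  5, 14, 31, 44, 60, 57, 44, 27, 19, 14,  6]), array([0.07009616, 0.07203262, 0.07396909, 0.07590555, 0.07784202,
       0.07977849, 0.08171495, 0.08365142, 0.08558788, 0.08752435,
       0.08946082, 0.09139728, 0.09333375, 0.09527022]))
210 [-0.00429824 -0.01507832  0.08358303] [ 0.62751041 -0.21336436  0.08345323] [[ 0.58543746 -0.24888711  0.0795599 ]
 [ 0.66444395 -0.1810453   0.08745659]]
```

Touchdown: the force went from -3.6 to +1.6 N and the rim height is 0.0835 m against the expected 0.084. Release.

Call:
step_arm(targets=[{"dx":0,"dy":0,"dz":0,"rx":0,"ry":0,"rz":0},{"dx":0,"dy":0,"dz":0,"rx":0,"ry":0,"rz":0},{"dx":0,"dy":0,"dz":0,"rx":0,"ry":0,"rz":0},{"dx":0,"dy":0,"dz":0,"rx":0,"ry":0,"rz":0},{"dx":0,"dy":0,"dz":0,"rx":0,"ry":0,"rz":0}], gripper=0.5)

```text
time: 18.4
position: [0.5961, -0.2288, 0.1423]
tool_rot: [0.646, 0.764, 0.001, 0.0]
ft_force: [-0.2, -0.2, -0.8]
grip_width: 0.0426
```

Call:
step_arm(targets=[{"dx":0,"dy":0,"dz":-0.01,"rx":0,"ry":0,"rz":0},{"dx":0,"dy":0,"dz":-0.025,"rx":0,"ry":0,"rz":0},{"dx":0,"dy":0,"dz":-0.05,"rx":0,"ry":0,"rz":0},{"dx":0,"dy":0,"dz":-0.08,"rx":0,"ry":0,"rz":0},{"dx":0,"dy":0,"dz":-0.12,"rx":0,"ry":0,"rz":0}])

```text
time: 19.02
position: [0.5956, -0.2287, 0.2639]
tool_rot: [0.646, 0.764, 0.001, -0.0]
ft_force: [0.3, -0.3, -1.0]
grip_width: 0.0433
```

Call:
step_arm(targets=[{"dx":0,"dy":-0.04,"dz":-0.02,"rx":0,"ry":0,"rz":0},{"dx":0,"dy":-0.1,"dz":-0.03,"rx":0,"ry":0,"rz":0},{"dx":0,"dy":-0.16,"dz":-0.03,"rx":0,"ry":0,"rz":0},{"dx":0,"dy":-0.2,"dz":-0.03,"rx":0,"ry":0,"rz":0},{"dx":0,"dy":-0.2,"dz":-0.03,"rx":0,"ry":0,"rz":0}])

```text
time: 19.65
position: [0.3962, -0.2621, 0.2951]
tool_rot: [0.647, 0.763, 0.001, 0.0]
ft_force: [1.1, -0.3, 1.1]
grip_width: 0.0434
```

Run:
```python
from h import *
from rig import viewer
p,R,o=now()
print(p,o["time"],o["ft_force"])
for n in("scene","top"):
    c=viewer.camera(n);np.savez(n+"5.npz",**c);cv2.imwrite(f"pics/{n}5.png",cv2.resize(c["img"],None,fx=1.5,fy=1.5))
```

```text
[ 0.39620251 -0.26209928  0.29505326] 19.65 [ 1.13763146 -0.31667887  1.07378542]
```

View pics/scene5.png

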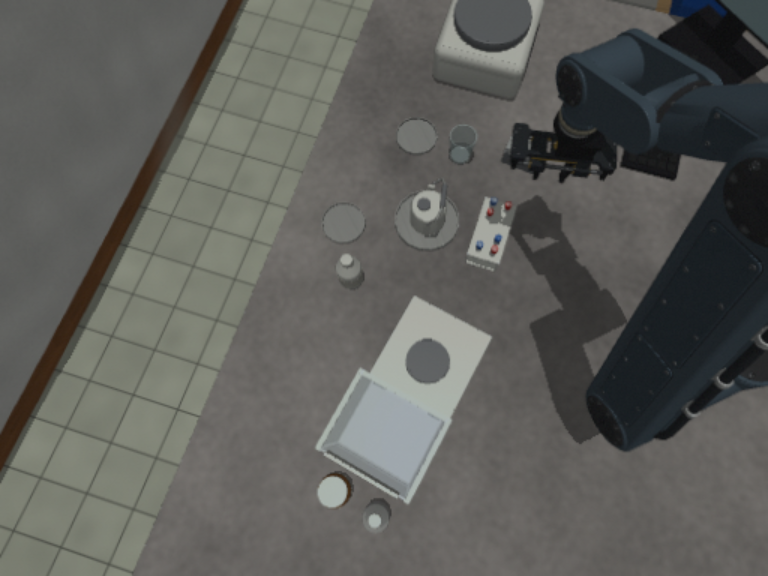

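View pics/top5.png

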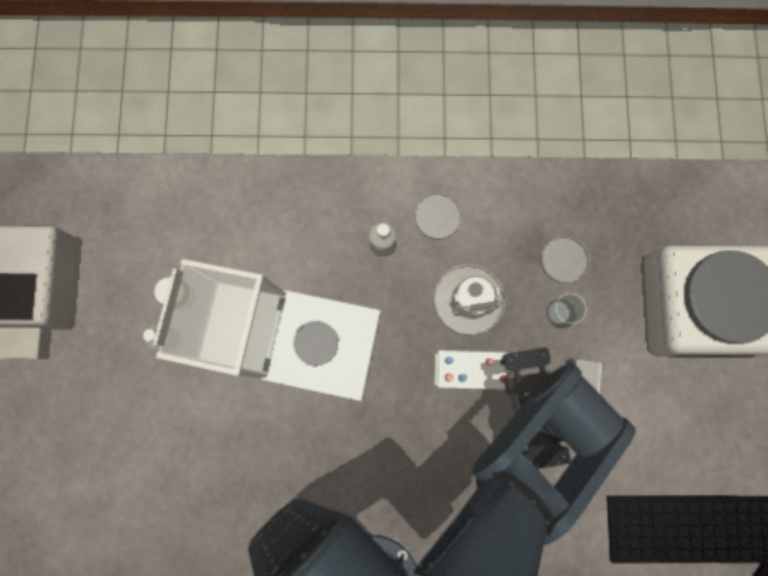

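The canister stands in the big tray, at scene (427,212) and top (473,297). The hood is open and the bottles and boxes look unmoved. A numeric check comes next.

Run:
```python
from h import *
for n,b in(("top5.npz",(290,175,340,225)),("scene5.npz",(255,110,312,170))):
    c=load(n);P=cloud(c,*b);t=P[(abs(P[:,2]-.084)<.008)&(np.linalg.norm(P[:,:2]-[.625,-.22],axis=1)<.075)]
    lo,hi=np.percentile(t,[1,99],axis=0);m=t.mean(0)
    A=np.c_[t[:,:2]-m[:2],np.ones(len(t))];k=np.linalg.lstsq(A,t[:,2],rcond=None)[0]
    print(n,len(t),"mid",(lo+hi)/2,"ext",hi-lo,"slope",k)
    h=P[(P[:,2]>.1)&(P[:,2]<.17)];print(" bail top",h[h[:,2]>.13].mean(0) if (h[:,2]>.13).any() else h.max(0))
T=load("top5.npz");T0=load("top0.npz");s=load("scene5.npz");s0=load("scene0.npz")
g=lambda a:cv2.cvtColor(a["img"],cv2.COLOR_BGR2GRAY)
for nm,a,b,(x,y,w,h) in [("jar",s0,s,(208,314,30,30)),("wash",s0,s,(240,330,24,28)),("rack",s0,s,(308,128,40,55)),("reagent",s0,s,(220,165,24,26)),("beaker",s0,s,(296,82,26,30)),("reagentT",T0,T,(243,145,24,26)),("beakerT",T0,T,(362,192,32,28)),("tipbox",T0,T,(388,236,16,20))]:
    A=g(a)[y:y+h,x:x+w];B=g(b)[y-4:y+h+4,x-4:x+w+4];r=cv2.matchTemplate(B,A,cv2.TM_CCOEFF_NORMED);_,v,_,l=cv2.minMaxLoc(r);print(nm,round(v,2),(l[0]-4,l[1]-4))
```

```text
top5.npz 453 mid [ 0.62597807 -0.22235584  0.08416606] ext [0.08155227 0.08389838 0.01488266] slope [ 0.02496204 -0.00462538  0.08399276]
 bail top [ 0.5965652  -0.22572884  0.14254483]
scene5.npz 360 mid [ 0.62535409 -0.22169057  0.08446178] ext [0.08087635 0.09173022 0.01434874] slope [0.01308427 0.00195324 0.08394924]
 bail top [ 0.59587333 -0.22363329  0.1426787 ]
jar 0.99 (0, 0)
wash 0.98 (0, 0)
rack 0.87 (0, 0)
reagent 1.0 (0, 0)
beaker 1.0 (0, 0)
reagentT 1.0 (0, 0)
beakerT 0.99 (0, 0)
tipbox 0.73 (1, -2)
```

The canister is centred within 2 mm of the tray centre and upright. Only the tip box is partly hidden by the arm, so I move aside once to check it.

Call:
step_arm(targets=[{"dx":0.02,"dy":0.0,"dz":-0.03,"rx":0,"ry":0,"rz":0},{"dx":0.06,"dy":0,"dz":-0.05,"rx":0,"ry":0,"rz":0},{"dx":0.1,"dy":0,"dz":-0.05,"rx":0,"ry":0,"rz":0},{"dx":0.14,"dy":0,"dz":-0.05,"rx":0,"ry":0,"rz":0},{"dx":0.14,"dy":0,"dz":-0.05,"rx":0,"ry":0,"rz":0}])

```text
time: 20.38
position: [0.3759, -0.1221, 0.3454]
tool_rot: [0.644, 0.765, 0.001, 0.002]
ft_force: [0.7, -1.2, -0.1]
grip_width: 0.0438
```

Run:
```python
from h import *
from rig import viewer
p,R,o=now();print(p,o["time"],o["ft_force"],o["joint_velocities"].round(3))
c=viewer.camera("scene");cv2.imwrite("pics/sf.png",cv2.resize(c["img"],None,fx=1.5,fy=1.5));s0=load("scene0.npz")
g=lambda a:cv2.cvtColor(a["img"],cv2.COLOR_BGR2GRAY)
x,y,w,h=332,82,36,34
r=cv2.matchTemplate(g(c)[y-4:y+h+4,x-4:x+w+4],g(s0)[y:y+h,x:x+w],cv2.TM_CCOEFF_NORMED);print(cv2.minMaxLoc(r))
```

```text
[ 0.37589674 -0.12214572  0.3454067 ] 20.375 [ 0.6694158  -1.15497889 -0.09036918] [-0.044  0.03  -0.046 -0.023 -0.033 -0.018]
(0.4517022669315338, 0.999515175819397, (0, 8), (4, 4))
```

View pics/sf.png

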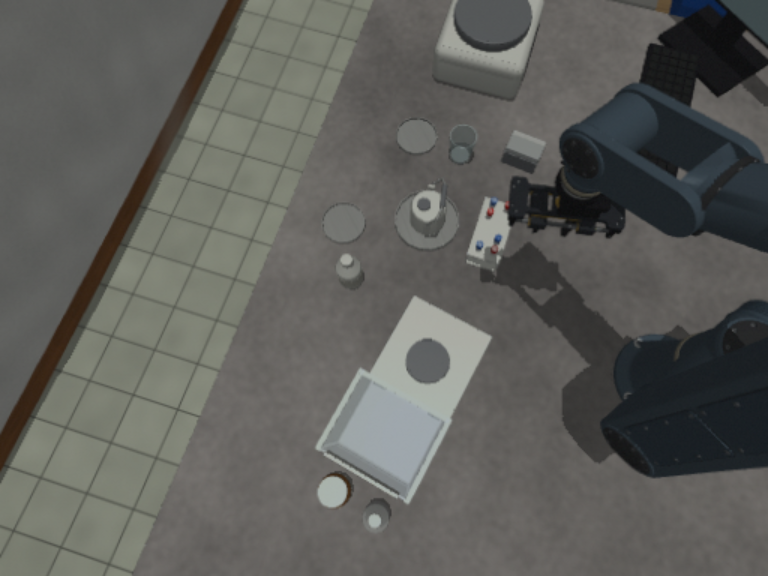

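The tip box at (525,148) has not moved, the hood is still open, the canister is in the tray, and the arm is clear of everything. I hand in.

```bash
python3 -c "
from rig import robot
print(robot.hand_in())"
```

```text
the job is handed in; nothing more can be done
None
```

I opened the hood, lifted the canister by its raised handle, set it down upright in the drip tray, and handed the job in at about 20 s. No verdict came back.

**How it went:** I lifted the hood by its lip with the closed fingers until it passed balance and fell open. I then gripped the handle bar lightly and brought it upright along its own arc. After that I lifted the canister, carried it over and lowered it until the force showed touchdown.

**Last checks:**
- **Canister:** it is centred within about 2–3 mm of the tray centre, with the whole foot inside the rim. The rim is at 84 mm, as expected, and tilts by no more than about 1.5°.
- **Hood:** it stays open by itself in the last pictures.
- **Surroundings:** the jar, wash bottle, rack, reagent, beaker and tip box all match their starting pictures with no shift. The rack match was weaker (0.87) because part of it lay in shadow.
- **Forces:** no wrist reading went above about 5 N.

**Not as planned:** the handle was upright before the lift. It leaned over to about 0.5 rad in the grip while lifting or carrying, which moved the canister about 30 mm off the gripper's centre. I measured that and corrected for it before lowering, and the handle is still leaning like that. My first tip box check from above was inconclusive because the arm partly hid it. I moved the arm aside and the repeat check matched (0.9995).

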